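Load the sample die into the bench screw press and press it by a quarter turn

TASK

Lift the square metal die with the tail out of its white storage rack, set it down on the ledge in front of the bench screw press and let go of it, then slide it home by the grip tab on its tail, against the back stop under the press foot. Wind the crank clockwise until the foot just touches the die, then give it one extra quarter turn - no more - and let go, leaving the press screwed down on the die. Leave the other things on the bench where they are.

Things in the scene. Friction and masses are not known exactly. Their poses are not given: they have to be found in the camera images.
- press: Bench screw press, fixed, grey and bare steel. Origin on the bench below the screw's axis; z up; the die goes in along its +x; y across. Base 30 mm high, x -125 to +65 mm, y +-80 mm, flat on top. Two 22 mm columns at x 0, y +-63 mm carry a crossbeam: x +-22, y +-80, z 125 to 155 mm, over which the crank turns.
- ledge (a point): Middle of the loading ledge: the open flat top of the press base (z 30 mm) in front of the guides, x -125 to -50 mm and y +-80 mm in the press frame; this point is at x -87 mm. The die's block fits on it, tail overhanging towards the loading side (-x).
- die_home (a point): Point on the base's top on the screw's axis (press x 0, y 0, z 30 mm) where the die's origin is when home. Two guide strips 10 mm high, 66 mm apart, x -32 to +28 mm, flared from x -52 mm, lead the block to a back stop 20 mm high whose face is at x +28.5 mm.
- die: Loose die, aluminium and steel, 0.2 to 0.33 kg. Square block 56 x 56 mm, 26 mm high; origin at the centre of its underside, z up. A bar 10 mm wide runs from the block along the die's -x to an upright grip tab 14 mm wide (y), x -91 to -73 mm, 2 to 42 mm above the underside. It enters the press block first, its x along the press's x.
- rack: Fixed white storage rack, origin on the bench; the die starts in it, axes alike. Plate 155 x 90 mm, 6 mm thick (die's underside is at 6 mm), and two walls 55 mm high, 5 mm either side of the die's tab (x -106 to -51 mm): the tab cannot be gripped there. Grip the block across its y sides and lift straight up.
- die_tab (a point): Point in the die's grip tab, 82 mm from the die's origin along the die's -x, 36 mm above its underside, 6 mm below the tab's top.
- crank_knob (a point): Point on the axis of the crank's upright black sleeve (22 mm diameter, 45 mm tall, turns freely on its pin), 26 mm above the crank arm and 20 mm below the sleeve's top. It circles at 50 mm radius about the screw's axis and sinks with the screw; 219 to 227 mm above the bench at the start.
- foot_face (a point): Centre of the underside of the press foot, a 36 mm steel disc on the screw's axis; 69 to 77 mm above the bench at the start (the top of a die that is home is at 56 mm), sinking with the screw until it rests on the die.
- crank (a joint): Crank angle, rad: 0 with its arm along the press's +x, growing clockwise seen from above. Clockwise lowers screw, crank and foot together by 20 mm a turn (3.18 mm per rad). It starts at -1.1 to 1.1, knob on the far side. Turning takes about 2.5 N at the knob; it stays where it is left.
- foot (a joint): How far the sprung foot (2 N per mm over a 4 N preload) has been pushed up into the screw's end, m: 0 while it hangs free; from first touch on the die it rises by 20 mm per turn of the crank (5 mm for a quarter turn); hard stop at 10 mm.
- tube_rack: White tube rack, 90 x 200 x 55 mm; a bystander, origin at its underside. Leave it alone.
- beaker: Glass beaker, 70 mm wide, 90 mm tall; a bystander, origin at its underside. Leave it alone.
- reagent: Amber bottle, 64 mm wide, 130 mm tall; a bystander, origin at its underside. Leave it alone.
- tip_box: Lidded box, 80 x 115 x 65 mm; a bystander, origin at its underside. Leave it alone.
- spatula_s: Spatula lying flat, 160 mm long; a bystander, origin at its underside. Leave it alone.
- round_die: Round steel die without a tail, 52 mm wide, 36 mm tall; a bystander, origin at its underside. Leave it alone.
- dishes: Stack of clear dishes, 88 mm wide, 38 mm tall; a bystander, origin at its underside. Leave it alone.
Things that resemble listed ones, but are neither listed nor needed, are in the scene too. Several things have the shape of the die; the one meant has the colours described above.

How it is judged:
On the way, in this order (a step that is already met when the one before it is completed fails the run):
1. the die stands on the loading ledge in front of the press, tail towards the loading side, and is let go (x of die in the frame of press between -0.125 and -0.05 m and y of die in the frame of press between -0.04 and 0.04 m and z of die in the frame of press between 0.026 and 0.034 m and x of die_tab in the frame of press below -0.12 m and contact force between the fingers and die below 0.1 N and linear speed of die below 0.02 m/s), for 0.2 s.
2. the die is home against the back stop, under the foot, with the foot still clear of it (x of die in the frame of press between -0.006 and 0.006 m and y of die in the frame of press between -0.008 and 0.008 m and z of die in the frame of press between 0.026 and 0.034 m and x of die_tab in the frame of press below -0.07 m and value of joint foot below 0.0004 m), for 0.1 s.
3. the foot is wound down to touch the die (x of die in the frame of press between -0.006 and 0.006 m and y of die in the frame of press between -0.008 and 0.008 m and z of die in the frame of press between 0.026 and 0.034 m and x of die_tab in the frame of press below -0.07 m and value of joint foot above 0.0004 m).
At the end, for the whole second after the job is handed in: The die is flat on the press base with its origin within 6 mm (along) and 8 mm (across) of the screw's axis and its tail towards the loading side, and the foot bears on it, pushed in by 3.4 to 6.4 mm (5 mm is the quarter turn past contact); die and crank are at rest and released (x of die in the frame of press between -0.006 and 0.006 m and y of die in the frame of press between -0.008 and 0.008 m and z of die in the frame of press between 0.026 and 0.034 m and x of die_tab in the frame of press below -0.07 m and value of joint foot between 0.0034 and 0.0064 m and angle between die's own z axis and vertical below 0.06 rad and linear speed of die below 0.01 m/s and velocity of joint crank between -0.05 and 0.05 rad/s); the robot touches nothing.
It fails at once if the die is over-pressed: the foot is pushed in by more than 7.5 mm (three eighths of a turn past contact) (value of joint foot above 0.0075 m).
It fails at once if the die is tipped over (angle between die's own z axis and vertical above 0.7 rad).
It fails at once if one of the other loose things on the bench is moved by more than 30 mm (distance of any of tube_rack, beaker, reagent, tip_box, spatula_s, round_die, dishes from where it was at the start of the episode above 0.03 m).
It also fails if it takes over 72 s, if anything falls off the work surface, if the arm or the gripper's body presses on something with over 40 N, if the wrist force passes 120 N, or if a joint passes its speed limit or range.

ROBOT

A 7-joint arm with a two-finger parallel gripper is mounted at the origin on the work surface. World frame = base frame: x ahead of the robot, y to its left, z up, the work surface at z = 0. Lengths are in m, angles in rad, forces in N, time in s.
With the tool pointing down it reaches from about 0.4 to 0.85 m from the base axis. Payload 4.5 kg.
Tool frame: the origin (TCP) lies midway between the tips of the shut fingers; the grasp point (between the pads) lies 19 mm behind it; z points along the fingers, x is the direction in which the jaws open and shut, and the axes are right-handed (so a half turn about z gives the same grasp; the last joint's range is limited). The gripper opens to 88 mm and grips with 3 to 60 N. Pads are 18 mm wide; open, the fingers measure 123 mm over their backs; the gripper's body (75 mm by 187 mm) begins 45 mm behind the grasp point.
Start: joints at [1.139, 0.689, -0.195, 1.565, 0.157, 0.902, -0.215], TCP at [0.281, -0.558, 0.239] pointing down, gripper open.
Joint ranges: [-3.01, 3.01], [-0.46, 2.08], [-1.47, 1.51], [0.13, 2.56], [-1, 4.14], [0.04, 2.09], [-2.66, 2.66]. Speed limits (rad/s): [2.57, 2.57, 3.14, 3.14, 3.14, 3.14, 3.14].

INTERFACE

Orientations are given as a 3x3 rotation matrix whose columns are the frame's x, y, z axes.
In Python, from bench import r gives the robot as it stands.
- The arm moves only by the tool drive_tool, never from a script. Its argument "motion" is a list of rows, each a list of 4 numbers: the shift along the tool's x, y, z in m, then the turn about the tool's z in degrees. In form: [[dx, dy, dz, twist], ...]. A call has 1 to 5 rows; each row shifts and turns the commanded pose from where the row before left it, along the tool's axes as they then stand; what a row does not reach is not made up. A row lasts 1/12 s, in which the tool goes at most 41.7 mm and 7.16 degrees, less where a joint would pass 70% of its speed; a pose out of reach is approached as far as the arm can. A call is refused whole if a number of a shift passes 0.0417 or a number of a turn 7.16, either way. A call with a gripper value outside its range is refused whole. "grip" is the gripper's target within -1 to 1 (shut at 1, half-way at 0, fully open at -1), set as the call begins (left out, the last holds). The fingers move at their own pace and stop on an object; "force" is the grip in N (left out, the last holds). Time passes only in rows, so rows that do not move let the fingers close. It gives the time, the measured TCP pose, the force and the opening at its end, in the units of the state.
- r.observe(): the state, without advancing time (a new reading comes with each control period).
- r.get_image(name): name is "scene" or "side" or "wrist"; returns the picture (384x512x3 uint8, red, green, blue); there is no depth.
- r.get_calibration(name): a dict with "fx", "fy", "cx", "cy" (pixels), "R" (3x3) and "t" (3): a world point X has camera coordinates R X + t; the wrist camera has in their place "tool_from_camera" (4x4, takes a point from camera to tool coordinates, whose origin is the TCP and whose axes are the tool frame's). Camera axes: x right, y down, z forward; pixel columns grow to the right and rows downward; lengths in m; the calibration is good to about 2 mm. The wrist camera is an equidistant fisheye: a pixel r from the principal point sees the ray r / f radians off the axis. A picture is of the moment at which its call begins: read the wrist's pose just before it. get_calibration takes no time and is no camera call.
- r.close_job(): hands the job in, once; it reports no verdict.
The state is a dict: "clock": time; "joint_positions": joint angles; "qd": joint speeds; "joint_torque": joint torques, N m; "position": TCP position; "eef_rot": TCP orientation; "wrist_force": force on the tool from outside, world axes, zero at the start; "ft_torque": the same for the moment, N m; "grip_width": opening from 0.0 (shut) to 1.0 (fully open).
Only numpy, scipy, OpenCV 4.12 (cv2) and the standard library are available. Lean on these libraries where they do the work, as an engineer would, in place of code of your own. Each camera call takes 0.05 s, during which the arm holds its last target.

## Working session

There is one attempt and no reset: what is moved stays moved. The work goes in short steps, Python scripts to look and compute and a tool call to move; the robot and the scene stay as the last step left them, time stands still between calls to the robot, and variables do not carry over. Pictures are saved under pics/ and viewed, and the job is handed in when it is done.

Besides the shell and the picture viewer there is one more tool, called by a JSON object that holds its "name" and its "arguments". drive_tool: Moves the arm, as the interface text tells. Its arguments: {"type":"object","properties":{"motion":{"type":"array"},"grip":{"type":"number"},"force":{"type":"number"}},"required":["motion"]}

```bash
mkdir -p pics; ls; python3 - <<'E'
from bench import r
import cv2
o=r.observe()
for k in o: print(k,o[k])
for n in ("scene","side","wrist"):
    im=r.get_image(n); cv2.imwrite(f"pics/{n}0.png",cv2.resize(im[...,::-1],(800,600),interpolation=cv2.INTER_CUBIC))
    print(n,r.get_calibration(n))
E
```

```text
pics
clock 0.0
joint_positions [ 1.1387641   0.68999437 -0.19453169  1.56636505  0.15728854  0.90249784
 -0.21510071]
qd [ 0.00184698 -0.00140148 -0.00071094  0.00125709 -0.00049645 -0.00100151
 -0.00018103]
joint_torque [-1.03833827e-03 -5.27553821e+01 -1.26677368e+00 -1.53426522e+01
 -5.25224023e-02  6.70815672e-03  1.45218655e-04]
position [ 0.28040426 -0.55784338  0.2378984 ]
eef_rot [[ 4.49248572e-01 -8.93406308e-01 -9.43141891e-04]
 [-8.93404850e-01 -4.49249547e-01  1.61799491e-03]
 [-1.86923293e-03  1.15725635e-04 -9.99998246e-01]]
wrist_force [ 0.146108    0.27175635 -0.12523516]
ft_torque [ 0.03649214 -0.03239906 -0.0299914 ]
grip_width 0.9992460062082169
scene {'fx': 484.79095186052876, 'fy': 484.79095186052876, 'cx': 246.61495120804, 'cy': 194.94444116478758, 'R': array([[-0.05038992,  0.99868893, -0.00901574],
       [ 0.57534337,  0.02164839, -0.81762544],
       [-0.8163583 , -0.04638722, -0.57567991]]), 't': array([ 0.03405494, -0.18100082,  1.82409703])}
side {'fx': 452.35030769229314, 'fy': 452.35030769229314, 'cx': 261.6922907298823, 'cy': 192.82759373664956, 'R': array([[-0.9818209 , -0.18868989, -0.02058737],
       [-0.11832156,  0.69323679, -0.71093092],
       [ 0.1484174 , -0.69557091, -0.70296045]]), 't': array([0.51591685, 0.1732409 , 1.44455113])}
wrist {'fx': 297.3186396354542, 'fy': 297.3186396354542, 'cx': 259.5303075326923, 'cy': 193.041843749142, 'tool_from_camera': array([[ 9.99999693e-01, -7.67595673e-04, -1.60440313e-04,
         7.75406008e-04],
       [ 7.80650938e-04,  9.55037736e-01,  2.96483242e-01,
        -7.74426467e-02],
       [-7.43527004e-05, -2.96483276e-01,  9.55038042e-01,
        -1.47123968e-01],
       [ 0.00000000e+00,  0.00000000e+00,  0.00000000e+00,
         1.00000000e+00]])}
```

View pics/scene0.png

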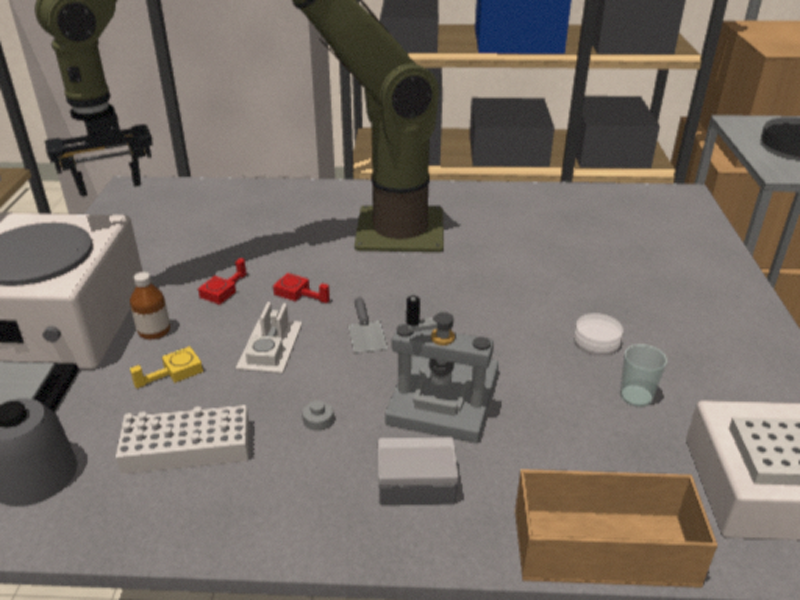

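View pics/side0.png

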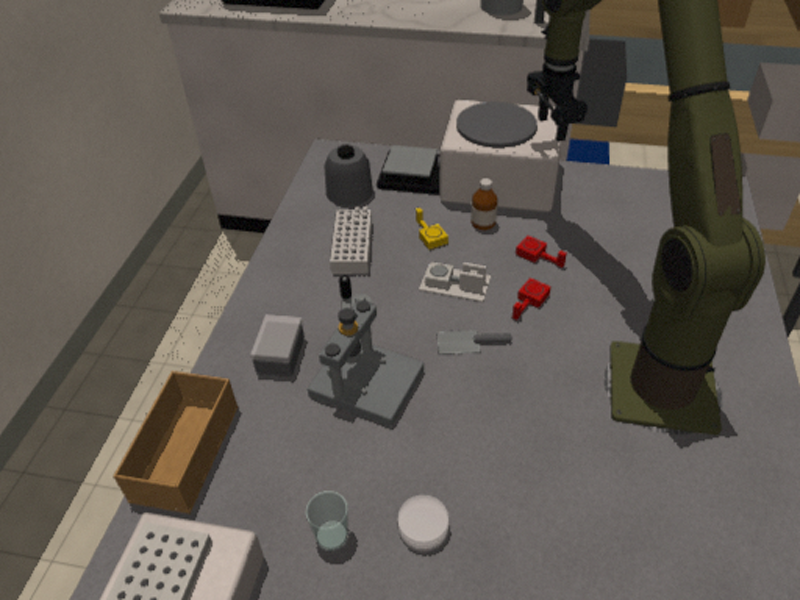

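View pics/wrist0.png

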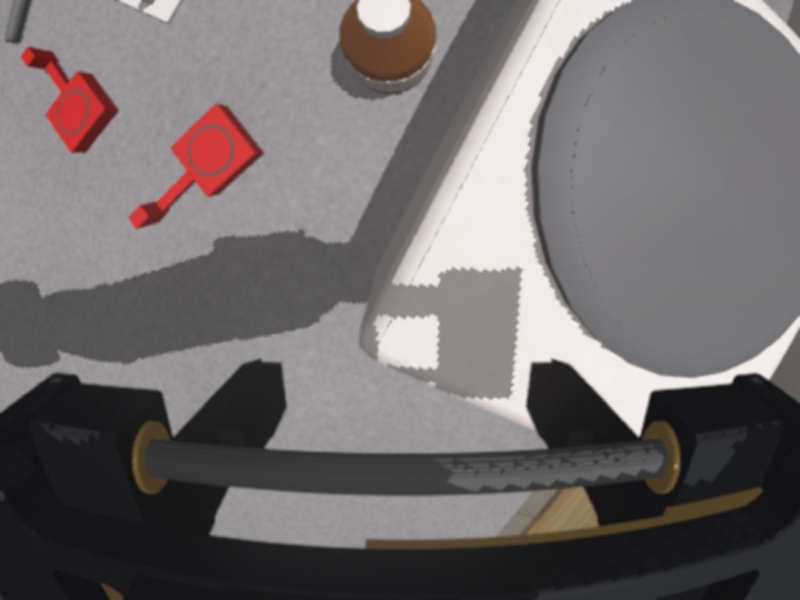

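The candidates at 800x600 scene pixels are: a grey metal die in the white rack (268,340), red dies at (220,285) and (298,287), and a yellow die at (175,365). Only the one in the rack is bare metal. I'll confirm that with crops.

```bash
cat > h.py <<'E'
import numpy as np, cv2
from bench import r
from scipy.optimize import least_squares
def crop(name,x0,y0,x1,y1,fn,im=None):
    im=r.get_image(name) if im is None else im
    s=min(800/(x1-x0),600/(y1-y0)); c=im[y0:y1,x0:x1,::-1]
    c=cv2.resize(c,None,fx=s,fy=s,interpolation=cv2.INTER_CUBIC)
    for v in range((x0//10+1)*10,x1,10):
        cv2.line(c,(int((v-x0+.5)*s),0),(int((v-x0+.5)*s),6 if v%50 else 14),(0,0,255),1); 
        if v%20==0: cv2.putText(c,str(v),(int((v-x0+.5)*s)-10,24),0,.4,(0,0,255),1)
    for v in range((y0//10+1)*10,y1,10):
        cv2.line(c,(0,int((v-y0+.5)*s)),(6,int((v-y0+.5)*s)),(0,0,255),1)
        if v%20==0: cv2.putText(c,str(v),(8,int((v-y0+.5)*s)+4),0,.4,(0,0,255),1)
    cv2.imwrite(fn,c[:600,:800])
def proj(name,X):
    c=r.get_calibration(name); p=np.atleast_2d(X)@c['R'].T+c['t']
    return np.c_[c['fx']*p[:,0]/p[:,2]+c['cx'],c['fy']*p[:,1]/p[:,2]+c['cy']]
def ray(name,u,v,z):
    c=r.get_calibration(name); d=c['R'].T@np.array([(u-c['cx'])/c['fx'],(v-c['cy'])/c['fy'],1]); o=-c['R'].T@c['t']
    return o+d*(z-o[2])/d[2]
def wproj(X,o):
    c=r.get_calibration('wrist');T=c['tool_from_camera']
    t=(np.atleast_2d(X)-o['position'])@o['eef_rot']; p=(t-T[:3,3])@T[:3,:3]
    rr=np.hypot(p[:,0],p[:,1]); th=np.arctan2(rr,p[:,2])
    return np.c_[c['cx']+c['fx']*th*p[:,0]/rr,c['cy']+c['fx']*th*p[:,1]/rr]
def wray(u,v,z,o):
    c=r.get_calibration('wrist');T=c['tool_from_camera']
    a=np.array([u-c['cx'],v-c['cy']])/c['fx'];th=np.hypot(*a)
    d=np.r_[np.sin(th)*a/th,np.cos(th)]; R=np.array(o['eef_rot'])
    d=R@T[:3,:3]@d; s=R@T[:3,3]+o['position']
    return s+d*(z-s[2])/d[2]
E
python3 - <<'E'
from h import *
S=r.get_image('scene');D=r.get_image('side')
np.save('S0.npy',S);np.save('D0.npy',D)
crop('',145,185,205,245,'pics/s_die.png',S)
crop('',240,180,330,285,'pics/s_press.png',S)
crop('',260,160,325,200,'pics/d_die.png',D)
crop('',190,170,280,275,'pics/d_press.png',D)
E
```

```text
(no output)
```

View pics/s_die.png

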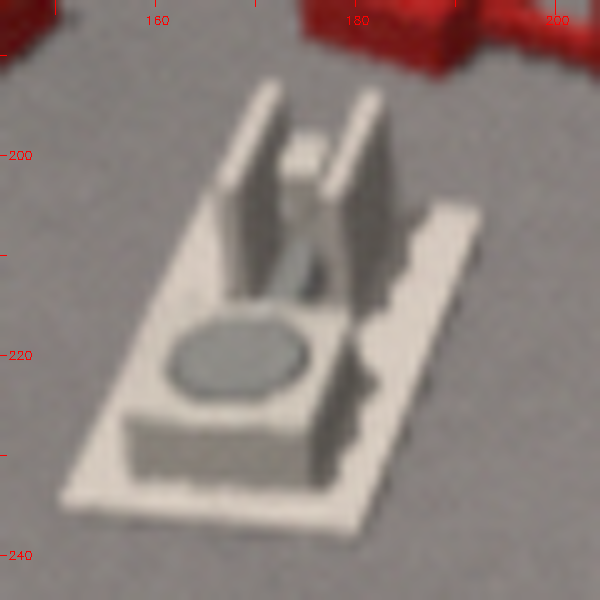

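View pics/s_press.png

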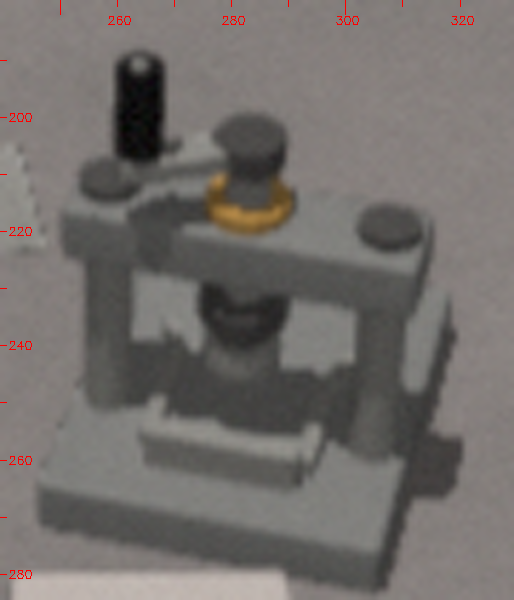

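View pics/d_die.png

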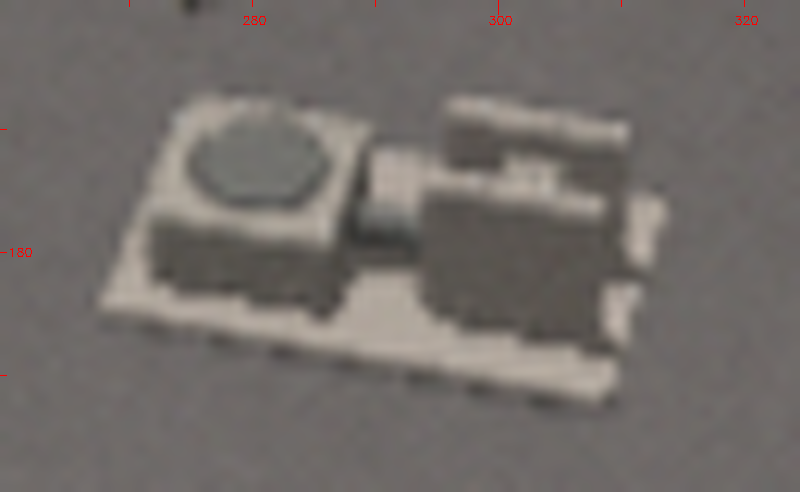

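View pics/d_press.png

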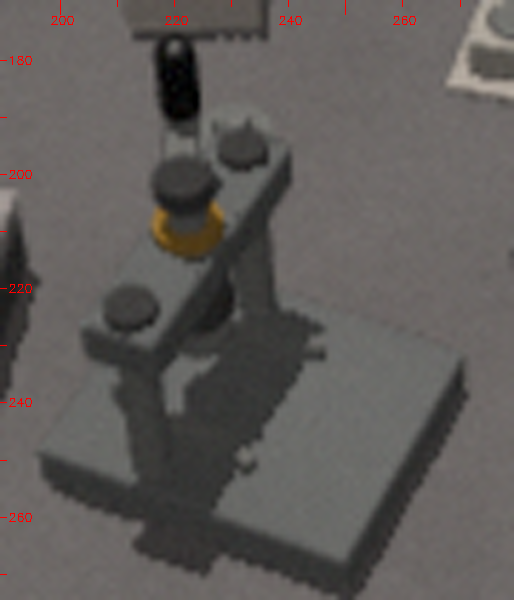

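```bash
cat > fit.py <<'E'
from h import *
def fit(obs,x0):
    def f(p):
        c,s=np.cos(p[2]),np.sin(p[2]); e=[]
        for n,L,uv in obs:
            X=[p[0]+c*L[0]-s*L[1],p[1]+s*L[0]+c*L[1],L[2]]
            e.append(proj(n,X)[0]-uv)
        return np.ravel(e)
    q=least_squares(f,x0,loss='soft_l1'); print(q.x,np.degrees(q.x[2])); print(f(q.x).reshape(-1,2).round(1).tolist()); return q.x
E
python3 - <<'E'
from fit import *
s=lambda a,b:(240+a/5.714-.5,180+b/5.714-.5)
d=lambda a,b:(190+a/5.714-.5,170+b/5.714-.5)
print(ray('scene',*s(38,480),.03),ray('scene',*s(382,556),.03),ray('scene',*s(450,297),.03))
print(ray('side',*d(40,455),.03),ray('side',*d(345,563),.03),ray('side',*d(465,360),.03))
obs=[('scene',(.065,-.08,.03),s(38,480)),('scene',(.065,.08,.03),s(382,556)),('scene',(-.125,.08,.03),s(450,297)),
('side',(.065,.08,.03),d(40,455)),('side',(-.125,.08,.03),d(345,563)),('side',(-.125,-.08,.03),d(465,360)),
('scene',(.022,-.08,.155),s(62,218)),('scene',(.022,.08,.155),s(415,275)),('scene',(-.022,.08,.155),s(432,225)),
('side',(.022,.08,.155),d(82,332)),('side',(-.022,.08,.155),d(155,358)),('side',(-.022,-.08,.155),d(290,152))]
P=fit(obs,[.6,.05,-.1])
# die
s=lambda a,b:(145+a/10-.5,185+b/10-.5)
k=800/65
d=lambda a,b:(260+a/k-.5,160+b/k-.5)
h=.028;t=.032
# rack plate 155x90 unknown x offset -> use die block + walls
obs=[('scene',(h,-h,t),s(125,420)),('scene',(h,h,t),s(310,435)),('scene',(-h,h,t),s(352,325)),
('scene',(h,-h,.006),s(132,480)),('scene',(h,h,.006),s(318,490)),
('side',(h,-h,t),d(195,95)),('side',(-h,-h,t),d(372,125)),('side',(h,h,t),d(148,215)),('side',(-h,h,t),d(330,243)),
('side',(-.051,.0125,.055),d(425,183)),('side',(-.106,.0125,.055),d(605,205)),('side',(-.106,-.0125,.055),d(628,130)),('side',(-.051,-.0125,.055),d(447,100))]
R=fit(obs,[.53,-.3,-.3])
k=np.array
# knob: scene crop top centre (139,62), side(174,45)
s=lambda a,b:(240+a/5.714-.5,180+b/5.714-.5)
d=lambda a,b:(190+a/5.714-.5,170+b/5.714-.5)
def g(X): return np.r_[proj('scene',X)[0]-s(139,65),proj('side',X)[0]-d(174,47)]
q=least_squares(g,[.6,0,.24]);print('knobtop',q.x,q.fun)
v=q.x[:2]-P[:2];c,sn=np.cos(P[2]),np.sin(P[2]);print(np.hypot(*v),'press frame ang',np.arctan2(-sn*v[0]+c*v[1],c*v[0]+sn*v[1]))
E
```

```text
[ 0.66748098 -0.00136142  0.03      ] [0.70966587 0.15256041 0.03      ] [0.52882129 0.19498722 0.03      ]
[0.70327035 0.15575623 0.03      ] [0.52321337 0.19725199 0.03      ] [0.48526155 0.04862145 0.03      ]
[ 0.6257585   0.09090372 -0.23630705] -13.539396489221698
[[-0.3, 0.7], [0.3, -0.6], [0.9, -1.3], [-1.1, -0.8], [0.0, 0.2], [0.3, -1.5], [-0.2, -1.3], [1.0, -0.4], [1.1, -2.2], [-1.0, -1.3], [-0.6, -1.3], [0.4, -1.2]]
[ 0.49884461 -0.23595714 -0.07512076] -4.304102484605169
[[-0.5, -0.5], [0.1, -0.6], [0.5, -1.5], [-0.2, 0.5], [0.1, 0.9], [-0.1, -0.2], [0.2, -0.2], [-0.0, -0.0], [0.2, 0.2], [-0.2, -1.4], [0.3, -0.7], [-0.3, 0.9], [-0.5, 0.9]]
knobtop [0.63846395 0.04159915 0.24093966] [-0.00312204 -0.00327885 -0.00285905  0.00481334]
0.050915315206319686 press frame ang -1.0822832817461014
```

The rack holds the bare-metal die, and the red and yellow ones are decoys. All the fits match the stated sizes: knob radius is 51 mm and knob top z is 0.241. I'll write a small planner that prints the rows.

```bash
cat > plan.py <<'E'
from h import *
# plan(target xyz, yaw deg of tool x, n rows): prints rows in tool axes, from measured pose
def yaw(o): R=np.array(o['eef_rot']); return np.degrees(np.arctan2(R[1,0],R[0,0]))
def rows(p,y,wps):
    out=[]
    for (t,ty,n) in wps:
        t=np.array(t); p0=p.copy(); y0=y
        dy=(ty-y0); 
        for i in range(1,n+1):
            g=p0+(t-p0)*i/n; d=g-p; a=np.radians(y)
            ex=np.array([np.cos(a),np.sin(a),0]); ey=np.array([np.sin(a),-np.cos(a),0])
            row=[round(float(d@ex),4),round(float(d@ey),4),round(float(-d[2]),4),round(-(y0+dy*i/n-y),2)]
            out.append(row); p=p+ex*row[0]+ey*row[1]+np.array([0,0,-row[2]]); y-=row[3]
    for k in range(0,len(out),5): print(out[k:k+5])
    print('end',p.round(4),round(y,2))
def go(*wps):
    o=r.observe(); p=np.array(o['position']); print('now',o['clock'],p.round(4),round(yaw(o),2)); rows(p,yaw(o),wps)
E
python3 - <<'E'
from plan import *
go(((.499,-.236,.2),85.7,22))
c=np.array([.6258,.0909])
for z in (.16,.18,.2,.21,.22): print(z,((proj('scene',[*c,z])[0]-[239.5,179.5])*5.714).round(),((proj('side',[*c,z])[0]-[189.5,169.5])*5.714).round())
E
```

```text
now 0.25 [ 0.2806 -0.5582  0.2384] -63.31
[[-0.0086, -0.0154, 0.0017, np.float64(-6.77)], [-0.0068, -0.0164, 0.0018, np.float64(-6.78)], [-0.0047, -0.017, 0.0017, np.float64(-6.77)], [-0.0027, -0.0175, 0.0018, np.float64(-6.77)], [-0.0007, -0.0177, 0.0017, np.float64(-6.78)]]
[[0.0015, -0.0176, 0.0018, np.float64(-6.77)], [0.0035, -0.0174, 0.0017, np.float64(-6.77)], [0.0055, -0.0168, 0.0018, np.float64(-6.78)], [0.0075, -0.016, 0.0017, np.float64(-6.77)], [0.0093, -0.0151, 0.0017, np.float64(-6.77)]]
[[0.011, -0.0138, 0.0018, np.float64(-6.78)], [0.0126, -0.0124, 0.0017, np.float64(-6.77)], [0.014, -0.0109, 0.0018, np.float64(-6.77)], [0.0151, -0.0092, 0.0017, np.float64(-6.77)], [0.0162, -0.0072, 0.0018, np.float64(-6.78)]]
[[0.0168, -0.0054, 0.0017, np.float64(-6.77)], [0.0174, -0.0033, 0.0017, np.float64(-6.77)], [0.0177, -0.0013, 0.0018, np.float64(-6.78)], [0.0176, 0.0009, 0.0017, np.float64(-6.77)], [0.0175, 0.0029, 0.0018, np.float64(-6.77)]]
[[0.017, 0.005, 0.0017, np.float64(-6.78)], [0.0162, 0.0069, 0.0018, np.float64(-6.77)]]
end [ 0.499 -0.236  0.2  ] 85.7
0.16 [250. 203.] [187. 225.]
0.18 [251. 166.] [184. 199.]
0.2 [253. 129.] [180. 172.]
0.21 [254. 110.] [179. 158.]
0.22 [255.  91.] [177. 145.]
```

{"name": "drive_tool", "arguments": {"motion": [[-0.009, -0.015, 0.002, -6.8], [-0.007, -0.016, 0.002, -6.8], [-0.005, -0.017, 0.002, -6.8], [-0.003, -0.018, 0.002, -6.8], [-0.001, -0.018, 0.002, -6.8]], "grip": -1}}

```text
clock: 0.67
position: [0.3295, -0.4831, 0.2286]
eef_rot: [[0.875, -0.485, 0.0], [-0.485, -0.875, -0.0], [0.0, 0.0, -1.0]]
wrist_force: [1.1, -0.7, -0.3]
grip_width: 1.003
```

{"name": "drive_tool", "arguments": {"motion": [[0.001, -0.018, 0.002, -6.8], [0.003, -0.017, 0.002, -6.8], [0.005, -0.017, 0.002, -6.8], [0.007, -0.016, 0.002, -6.8], [0.009, -0.015, 0.002, -6.8]]}}

```text
clock: 1.08
position: [0.3767, -0.409, 0.2186]
eef_rot: [[0.996, 0.087, -0.0], [0.087, -0.996, -0.0], [-0.0, 0.0, -1.0]]
wrist_force: [0.6, 0.0, 0.4]
grip_width: 1.002
```

{"name": "drive_tool", "arguments": {"motion": [[0.011, -0.014, 0.002, -6.8], [0.013, -0.012, 0.002, -6.8], [0.014, -0.011, 0.002, -6.8], [0.015, -0.009, 0.002, -6.8], [0.016, -0.007, 0.002, -6.8]]}}

```text
clock: 1.5
position: [0.4264, -0.3361, 0.2086]
eef_rot: [[0.777, 0.629, -0.0], [0.629, -0.777, -0.0], [-0.0, 0.0, -1.0]]
wrist_force: [-0.6, 0.2, -0.0]
grip_width: 0.998
```

{"name": "drive_tool", "arguments": {"motion": [[0.017, -0.005, 0.002, -6.8], [0.017, -0.003, 0.002, -6.8], [0.018, -0.001, 0.002, -6.8], [0.018, 0.001, 0.002, -6.8], [0.018, 0.003, 0.002, -6.8]]}}

```text
clock: 1.92
position: [0.4768, -0.2626, 0.1986]
eef_rot: [[0.293, 0.956, -0.0], [0.956, -0.293, -0.0], [-0.0, -0.0, -1.0]]
wrist_force: [-0.3, -0.8, 0.8]
grip_width: 1.0
```

{"name": "drive_tool", "arguments": {"motion": [[0.017, 0.005, 0.002, -6.8], [0.016, 0.007, 0.002, -6.8], [0, 0, 0, 0]]}}

```text
clock: 2.17
position: [0.4982, -0.23, 0.1948]
eef_rot: [[0.057, 0.998, 0.002], [0.998, -0.057, 0.003], [0.003, 0.002, -1.0]]
wrist_force: [0.3, 0.1, 0.0]
grip_width: 1.004
```

```bash
python3 - <<'E'
from plan import *
o=r.observe(); print(o['clock'],o['position'],yaw(o),o['joint_positions'],o['eef_rot'][:,2])
im=r.get_image('wrist'); np.save('W1.npy',im); cv2.imwrite('pics/w1.png',cv2.resize(im[...,::-1],(800,600),interpolation=cv2.INTER_CUBIC))
go(((.499,-.236,.1),85.7,5))
E
```

```text
2.1667 [ 0.49820402 -0.23004     0.19479037] 86.7586016464514 [ 0.83995475  0.77460944 -0.85880791  1.82498934  0.7398394   0.8961671
  1.1454383 ] [ 0.00230139  0.00326736 -0.99999201]
now 2.2167 [ 0.4969 -0.2322  0.1946] 86.36
[[-0.0007, 0.0005, 0.0189, np.float64(0.13)], [-0.0008, 0.0004, 0.0189, np.float64(0.13)], [-0.0007, 0.0005, 0.019, np.float64(0.14)], [-0.0007, 0.0005, 0.0189, np.float64(0.13)], [-0.0007, 0.0005, 0.0189, np.float64(0.13)]]
end [ 0.499 -0.236  0.1  ] 85.7
```

View pics/w1.png

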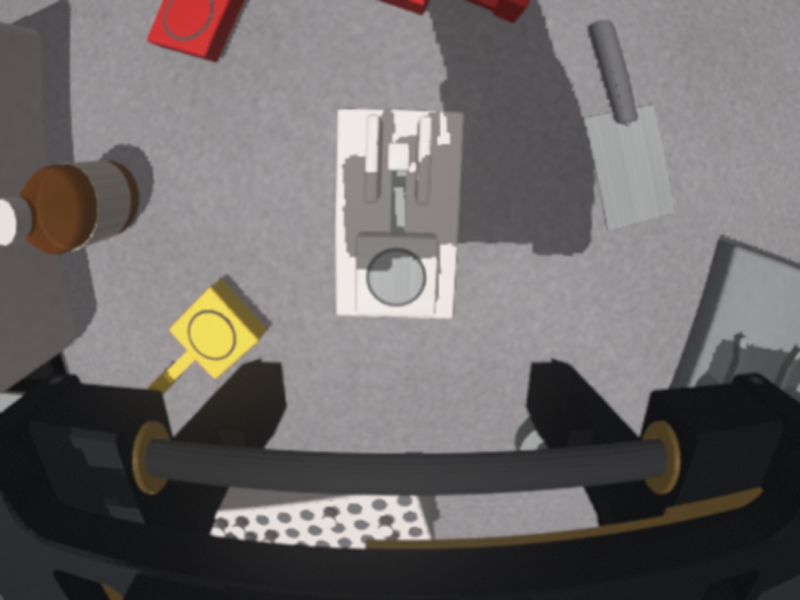

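The wrist view shows the rack with the metal die, its circle at (397,276), the red and yellow decoys apart from it, and the spatula at the right. I'll lower a bit, let it settle and refine.

{"name": "drive_tool", "arguments": {"motion": [[-0.001, 0, 0.018, 0.1], [-0.001, 0, 0.018, 0.1], [-0.001, 0, 0.018, 0.1], [0, 0, 0, 0], [0, 0, 0, 0]]}}

```text
clock: 2.63
position: [0.4947, -0.238, 0.1403]
eef_rot: [[0.073, 0.997, -0.002], [0.997, -0.073, -0.0], [-0.001, -0.002, -1.0]]
wrist_force: [1.1, -1.2, 0.5]
grip_width: 1.003
```

```bash
python3 - <<'E'
from plan import *
o=r.observe(); print(o['clock'],o['position'],yaw(o),o['qd'].round(3))
im=r.get_image('wrist'); np.save('W2.npy',im); crop('',180,60,330,172,'pics/w2.png',im)
a=np.radians(-4.3);c,s=np.cos(a),np.sin(a)
for L in [(.028,-.028,.032),(.028,.028,.032),(-.028,.028,.032),(-.028,-.028,.032),(0,0,.032)]:
    print(wproj([.4988+c*L[0]-s*L[1],-.236+s*L[0]+c*L[1],L[2]],o))
E
```

```text
2.6333 [ 0.49471099 -0.2379741   0.14029425] 85.79363787100398 [ 0.    -0.026 -0.036 -0.022 -0.004  0.002  0.008]
[[232.4493077  222.34865721]]
[[292.39129988 222.37287608]]
[[294.51344563 163.36559417]]
[[230.79493638 163.25917592]]
[[262.57515491 193.74321697]]
```

View pics/w2.png

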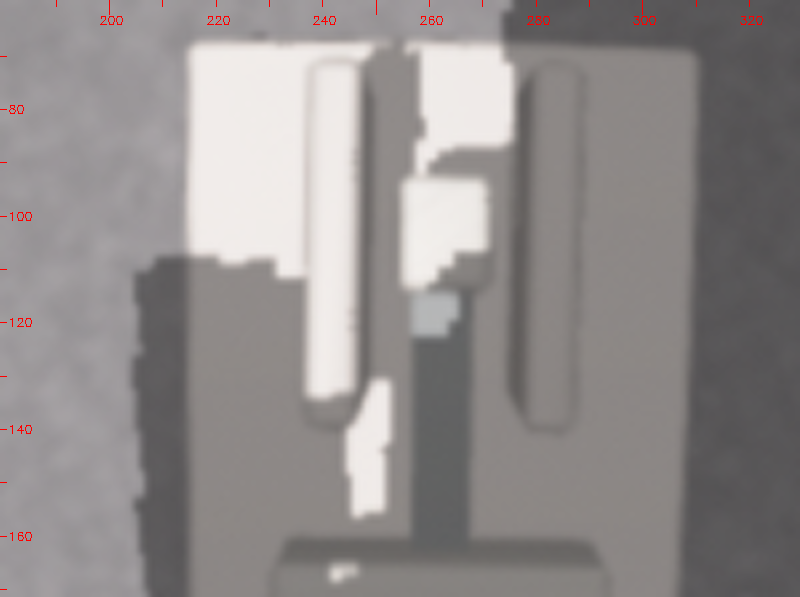

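Prediction and picture agree to about 1–2 px (block's rear edge at v≈165, u 231–293). Descending.

{"name": "drive_tool", "arguments": {"motion": [[0.001, -0.004, 0.03, 0], [0, 0, 0.03, 0], [0, 0, 0.02, 0], [0, 0, 0, 0], [0, 0, 0, 0]]}}

```text
clock: 3.1
position: [0.4923, -0.2357, 0.0614]
eef_rot: [[0.071, 0.997, 0.0], [0.997, -0.071, -0.0], [-0.0, 0.0, -1.0]]
wrist_force: [-0.3, -0.4, -0.3]
grip_width: 1.004
```

```bash
python3 - <<'E'
from plan import *
go(((.499,-.2362,.011),85.7,4))
E
```

```text
now 3.1 [ 0.4923 -0.2357  0.0614] 85.94
[[-0.0, 0.0017, 0.0126, np.float64(0.06)], [-0.0, 0.0017, 0.0126, np.float64(0.06)], [-0.0, 0.0016, 0.0126, np.float64(0.06)], [-0.0, 0.0017, 0.0126, np.float64(0.06)]]
end [ 0.499  -0.2362  0.011 ] 85.7
```

{"name": "drive_tool", "arguments": {"motion": [[0, 0.003, 0.013, 0.1], [0, 0.003, 0.013, 0.1], [0, 0.001, 0.013, 0], [0, 0, 0.011, 0], [0, 0, 0, 0]]}}

```text
clock: 3.52
position: [0.4982, -0.2359, 0.0088]
eef_rot: [[0.074, 0.997, -0.002], [0.997, -0.074, 0.0], [0.0, -0.002, -1.0]]
wrist_force: [-0.3, -0.2, -0.7]
grip_width: 1.005
```

{"name": "drive_tool", "arguments": {"motion": [[0, 0, 0, 0], [0, 0, 0, 0], [0, 0, 0, 0], [0, 0, 0, 0], [0, 0, 0, 0]], "grip": 1, "force": 30}}

```text
clock: 3.93
position: [0.4993, -0.2361, 0.0112]
eef_rot: [[0.074, 0.997, 0.001], [0.997, -0.074, -0.0], [-0.0, 0.001, -1.0]]
wrist_force: [0.2, -0.5, 0.0]
grip_width: 0.645
```

{"name": "drive_tool", "arguments": {"motion": [[0, 0, 0, 0], [0, 0, 0, 0], [0, 0, 0, 0], [0, 0, 0, 0], [0, 0, 0, 0]]}}

```text
clock: 4.35
position: [0.4993, -0.2362, 0.0112]
eef_rot: [[0.073, 0.997, 0.001], [0.997, -0.073, -0.001], [-0.001, 0.001, -1.0]]
wrist_force: [-0.9, -1.0, 5.7]
grip_width: 0.632
```

{"name": "drive_tool", "arguments": {"motion": [[0, 0, -0.01, 0], [0, 0, -0.02, 0], [0, 0, -0.03, 0], [0, 0, -0.03, 0], [0, 0, -0.02, 0]]}}

```text
clock: 4.77
position: [0.4992, -0.2356, 0.1231]
eef_rot: [[0.073, 0.997, 0.001], [0.997, -0.073, 0.0], [0.0, 0.001, -1.0]]
wrist_force: [0.6, -0.2, -1.6]
grip_width: 0.634
```

{"name": "drive_tool", "arguments": {"motion": [[0, 0, -0.02, 0], [0, 0, 0, 0], [0, 0, 0, 0]]}}

```text
clock: 5.02
position: [0.499, -0.2362, 0.1412]
eef_rot: [[0.074, 0.997, 0.001], [0.997, -0.074, -0.001], [-0.0, 0.001, -1.0]]
wrist_force: [-0.1, -0.1, -3.1]
grip_width: 0.635
```

```bash
python3 - <<'E'
from plan import *
S=r.get_image('scene'); crop('',130,130,290,250,'pics/s2.png',S)
im=r.get_image('wrist'); crop('',150,20,370,185,'pics/w3.png',im)
import math
a=math.radians(-13.54); x=.6258-.087*math.cos(a); y=.0909-.087*math.sin(a); print(x,y)
go(((x,y,.14),76.46,16))
E
```

```text
0.5412180164178018 0.11126880097847527
now 5.1167 [ 0.4978 -0.2361  0.1395] 85.79
[[0.0218, 0.0011, -0.0, np.float64(0.58)], [0.0219, 0.0009, -0.0001, np.float64(0.59)], [0.0219, 0.0007, 0.0, np.float64(0.58)], [0.0219, 0.0004, -0.0, np.float64(0.58)], [0.0218, 0.0002, -0.0, np.float64(0.58)]]
[[0.0219, 0.0, -0.0001, np.float64(0.59)], [0.0219, -0.0002, -0.0, np.float64(0.58)], [0.0219, -0.0004, -0.0, np.float64(0.58)], [0.0218, -0.0007, -0.0001, np.float64(0.59)], [0.0219, -0.0009, 0.0, np.float64(0.58)]]
[[0.0218, -0.0011, -0.0, np.float64(0.58)], [0.0219, -0.0014, -0.0001, np.float64(0.59)], [0.0218, -0.0015, 0.0, np.float64(0.58)], [0.0218, -0.0018, -0.0, np.float64(0.58)], [0.0218, -0.002, -0.0, np.float64(0.58)]]
[[0.0217, -0.0022, -0.0001, np.float64(0.59)]]
end [0.5412 0.1112 0.14  ] 76.46
```

View pics/s2.png

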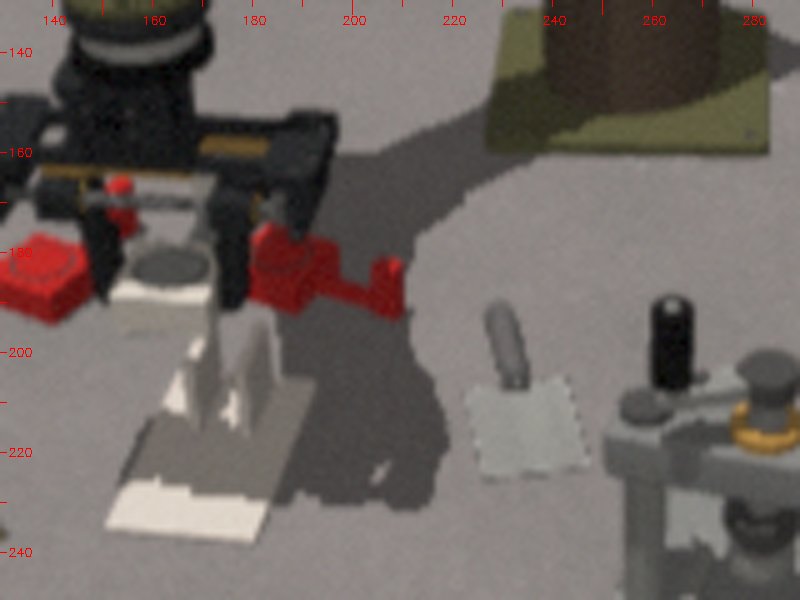

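View pics/w3.png

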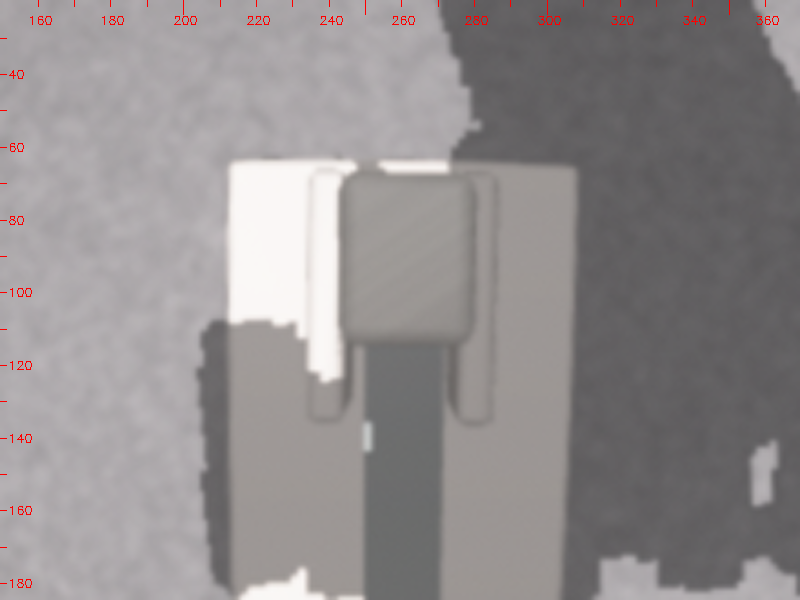

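The die is held level and has left the rack: the tab top is in wrist view at (261,90), and the rack is empty in the scene view. Now I'll carry it to the ledge.

{"name": "drive_tool", "arguments": {"motion": [[0.012, 0.001, 0, 0.6], [0.022, 0.001, 0, 0.6], [0.022, 0.001, 0, 0.6], [0.022, 0, 0, 0.6], [0.022, 0, 0, 0.6]]}}

```text
clock: 5.53
position: [0.5105, -0.1358, 0.1391]
eef_rot: [[0.126, 0.992, -0.003], [0.992, -0.126, 0.001], [0.0, -0.003, -1.0]]
wrist_force: [0.2, 0.8, -1.4]
grip_width: 0.632
```

{"name": "drive_tool", "arguments": {"motion": [[0.022, 0, 0, 0.6], [0.022, 0, 0, 0.6], [0.022, 0, 0, 0.6], [0.022, -0.001, 0, 0.6], [0.022, -0.001, 0, 0.6]]}}

```text
clock: 5.95
position: [0.5246, -0.0267, 0.1391]
eef_rot: [[0.178, 0.984, -0.003], [0.984, -0.178, -0.0], [-0.001, -0.003, -1.0]]
wrist_force: [0.6, 0.3, -2.6]
grip_width: 0.629
```

{"name": "drive_tool", "arguments": {"motion": [[0.022, -0.001, 0, 0.6], [0.022, -0.001, 0, 0.6], [0.022, -0.001, 0, 0.6], [0.022, -0.002, 0, 0.6], [0.022, -0.002, 0, 0.6]]}}

```text
clock: 6.37
position: [0.5396, 0.0824, 0.139]
eef_rot: [[0.229, 0.974, -0.003], [0.974, -0.229, -0.001], [-0.002, -0.003, -1.0]]
wrist_force: [0.1, -0.3, -1.9]
grip_width: 0.635
```

{"name": "drive_tool", "arguments": {"motion": [[0.015, -0.002, 0, 0.3], [0.01, 0, 0, 0], [0, 0, 0, 0], [0, 0, 0, 0]]}}

```text
clock: 6.7
position: [0.544, 0.1057, 0.1397]
eef_rot: [[0.233, 0.972, -0.002], [0.972, -0.233, -0.001], [-0.002, -0.001, -1.0]]
wrist_force: [0.1, -0.2, -1.8]
grip_width: 0.632
```

```bash
python3 - <<'E'
from plan import *
go(((.5412,.1113,.06),76.46,5))
crop('',200,150,340,255,'pics/s3.png',r.get_image('scene'))
crop('',190,150,300,232,'pics/d3.png',r.get_image('side'))
im=r.get_image('wrist');cv2.imwrite('pics/w4.png',cv2.resize(im[...,::-1],(800,600)))
E
```

```text
now 6.7 [0.544  0.1057 0.1397] 76.52
[[0.001, -0.0008, 0.0159, np.float64(0.01)], [0.0009, -0.0008, 0.016, np.float64(0.01)], [0.001, -0.0008, 0.0159, np.float64(0.02)], [0.0009, -0.0008, 0.016, np.float64(0.01)], [0.001, -0.0008, 0.0159, np.float64(0.01)]]
end [0.5412 0.1113 0.06  ] 76.46
```

View pics/s3.png

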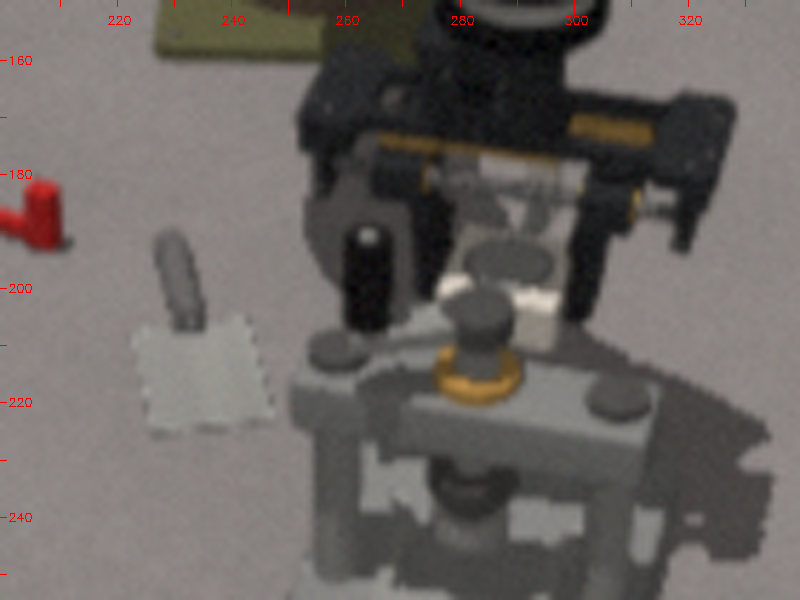

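View pics/w4.png

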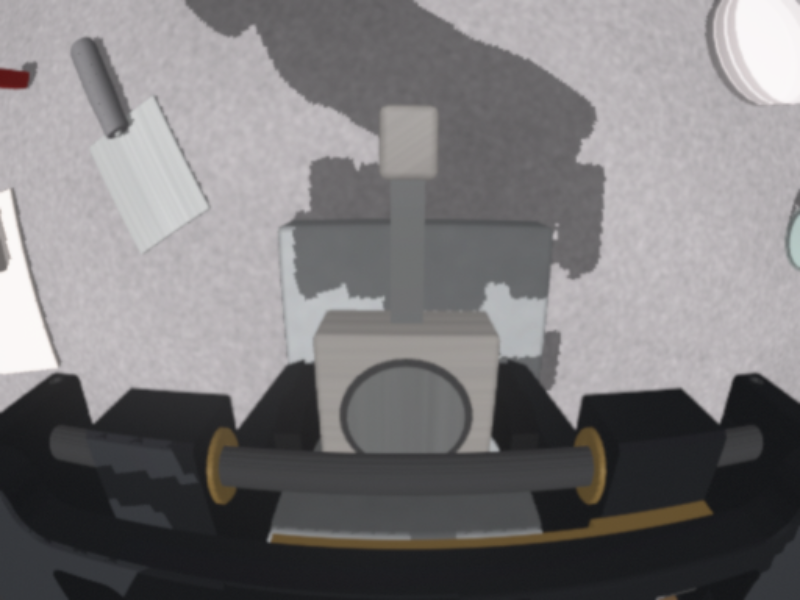

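The wrist view shows the die over the loading ledge, with the base's rear corners at about (282,226) and (552,222). I'll use these to check the press pose.

```bash
python3 - <<'E'
from plan import *
o=r.observe(); print(o['position'],yaw(o),o['qd'].round(3)); im=r.get_image('wrist'); crop('',165,120,375,277,'pics/w5.png',im)
a=np.radians(-13.54);c,s=np.cos(a),np.sin(a)
for L in [(-.125,-.08,.03),(-.125,.08,.03),(-.125,-.08,0.0),(-.125,.08,0.0)]:
    print(L,wproj([.6258+c*L[0]-s*L[1],.0909+s*L[0]+c*L[1],L[2]],o))
z=o['position'][2]-.005
a=np.radians(yaw(o)-90);c,s=np.cos(a),np.sin(a)
for L in [(-.028,-.028,.026),(-.028,.028,.026),(-.091,-.007,.042),(-.091,.007,.042),(-.073,0,.042)]:
    print(L,wproj([o['position'][0]+c*L[0]-s*L[1],o['position'][1]+s*L[0]+c*L[1],z+L[2]],o))
E
```

```text
[0.5441884  0.10434648 0.14014179] 76.37738099668424 [ 0.001 -0.004 -0.004 -0.004 -0.002 -0.003 -0.001]
(-0.125, -0.08, 0.03) [[177.00869434 143.28661178]]
(-0.125, 0.08, 0.03) [[355.64838745 143.41480519]]
(-0.125, -0.08, 0.0) [[185.13624662 139.16079575]]
(-0.125, 0.08, 0.0) [[346.45032313 139.26709987]]
(-0.028, -0.028, 0.026) [[199.02231731 210.89061601]]
(-0.028, 0.028, 0.026) [[320.79983901 210.88619299]]
(-0.091, -0.007, 0.042) [[240.46546979  62.84738644]]
(-0.091, 0.007, 0.042) [[279.06240503  62.8161625 ]]
(-0.073, 0, 0.042) [[259.79832375 110.96766225]]
```

View pics/w5.png

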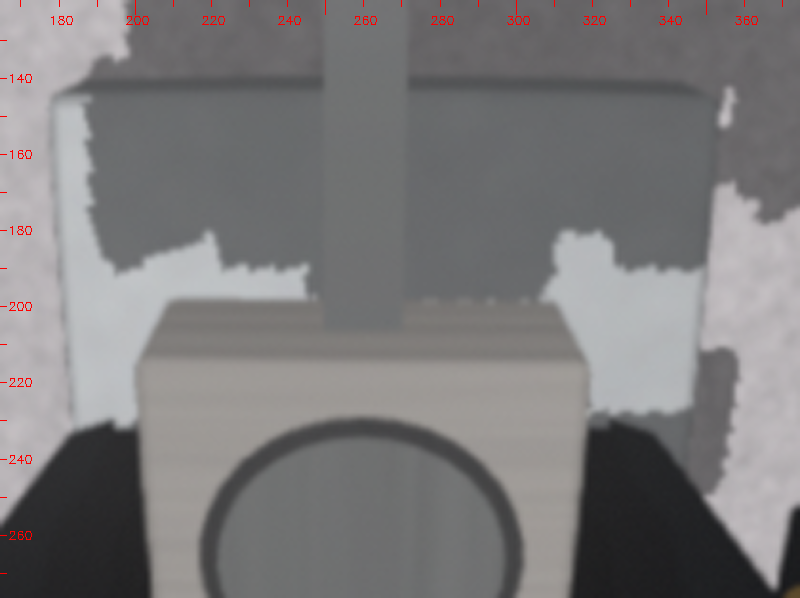

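Press corners agree within about 1.5 px. Lowering onto the ledge.

{"name": "drive_tool", "arguments": {"motion": [[0.002, -0.001, 0.02, 0], [0.002, -0.001, 0.025, 0], [0.002, -0.001, 0.025, 0], [0, -0.001, 0.015, 0], [0, 0, 0.012, 0]]}}

```text
clock: 7.32
position: [0.5412, 0.112, 0.0422]
eef_rot: [[0.234, 0.972, -0.002], [0.972, -0.234, -0.001], [-0.002, -0.001, -1.0]]
wrist_force: [0.7, -0.4, -2.1]
grip_width: 0.635
```

{"name": "drive_tool", "arguments": {"motion": [[0, 0, 0.003, 0], [0, 0, 0, 0], [0, 0, 0, 0]]}}

```text
clock: 7.57
position: [0.5426, 0.1131, 0.0414]
eef_rot: [[0.234, 0.972, 0.001], [0.972, -0.234, 0.0], [0.001, 0.001, -1.0]]
wrist_force: [0.2, -0.6, -2.4]
grip_width: 0.631
```

{"name": "drive_tool", "arguments": {"motion": [[-0.001, 0, 0.002, 0], [0, 0, 0.002, 0], [0, 0, 0.001, 0], [0, 0, 0, 0], [0, 0, 0, 0]]}}

```text
clock: 7.98
position: [0.5418, 0.1122, 0.0359]
eef_rot: [[0.234, 0.972, 0.0], [0.972, -0.234, -0.0], [0.0, 0.0, -1.0]]
wrist_force: [0.3, 0.7, -1.8]
grip_width: 0.631
```

{"name": "drive_tool", "arguments": {"motion": [[0, 0, 0.001, 0], [0, 0, 0, 0]]}}

```text
clock: 8.15
position: [0.542, 0.1123, 0.0352]
eef_rot: [[0.234, 0.972, 0.001], [0.972, -0.234, -0.0], [0.0, 0.001, -1.0]]
wrist_force: [0.2, 0.4, 1.3]
grip_width: 0.633
```

{"name": "drive_tool", "arguments": {"motion": [[0, 0, 0.001, 0], [0, 0, 0, 0]]}}

```text
clock: 8.32
position: [0.5419, 0.1123, 0.0352]
eef_rot: [[0.233, 0.972, 0.001], [0.972, -0.233, -0.001], [-0.0, 0.001, -1.0]]
wrist_force: [-2.4, -2.2, 11.5]
grip_width: 0.633
```

Force is +11.5 N, so it's down. Releasing, then lifting.

{"name": "drive_tool", "arguments": {"motion": [[0, 0, 0, 0], [0, 0, 0, 0], [0, 0, 0, 0], [0, 0, 0, 0], [0, 0, 0, 0]], "grip": -1}}

```text
clock: 8.73
position: [0.5417, 0.1122, 0.0336]
eef_rot: [[0.234, 0.972, -0.0], [0.972, -0.234, -0.0], [-0.0, -0.0, -1.0]]
wrist_force: [-0.6, 0.4, 0.1]
grip_width: 0.98
```

{"name": "drive_tool", "arguments": {"motion": [[0, 0, -0.005, 0], [0, 0, -0.015, 0], [0, 0, -0.03, 0], [0, 0, -0.03, 0], [0, 0, -0.02, 0]]}}

```text
clock: 9.15
position: [0.5422, 0.1128, 0.1362]
eef_rot: [[0.233, 0.972, 0.002], [0.972, -0.233, 0.001], [0.001, 0.001, -1.0]]
wrist_force: [0.0, 0.2, 0.1]
grip_width: 0.998
```

{"name": "drive_tool", "arguments": {"motion": [[0, -0.02, 0, 0], [0, -0.03, 0, 0], [0, -0.03, 0, 0], [0, 0, 0, 0], [0, 0, 0, 0]]}}

```text
clock: 9.57
position: [0.4627, 0.1312, 0.1342]
eef_rot: [[0.231, 0.973, -0.0], [0.973, -0.231, -0.001], [-0.001, -0.0, -1.0]]
wrist_force: [1.1, 0.9, 0.2]
grip_width: 0.998
```

```bash
python3 - <<'E'
from plan import *
o=r.observe(); print(o['clock'],o['position'],yaw(o),o['qd'].round(3)); im=r.get_image('wrist'); np.save('W6.npy',im);cv2.imwrite('pics/w6.png',cv2.resize(im[...,::-1],(800,600),interpolation=cv2.INTER_CUBIC))
crop('',150,110,370,275,'pics/w6c.png',im)
np.save('S6.npy',r.get_image('scene'));
a=np.radians(-13.54);c,s=np.cos(a),np.sin(a)
def W(L):return wproj([.6258+c*L[0]-s*L[1],.0909+s*L[0]+c*L[1],L[2]],o)[0].round(1)
for L in [(-.125,-.08,.03),(-.125,.08,.03),(-.115,-.028,.056),(-.115,.028,.056),(-.178,-.007,.072),(-.178,.007,.072),(-.160,-.007,.072),(-.160,.007,.072)]: print(L,W(L))
E
```

```text
9.5667 [0.46273963 0.13124549 0.13423379] 76.6700265369323 [ 0.022  0.019  0.017 -0.068  0.006  0.005  0.01 ]
(-0.125, -0.08, 0.03) [175.1 233.4]
(-0.125, 0.08, 0.03) [342.3 233.9]
(-0.115, -0.028, 0.056) [226.3 257.5]
(-0.115, 0.028, 0.056) [290.7 257.7]
(-0.178, -0.007, 0.072) [249.1 194. ]
(-0.178, 0.007, 0.072) [268. 194.]
(-0.16, -0.007, 0.072) [249.3 216.6]
(-0.16, 0.007, 0.072) [267.7 216.7]
```

View pics/w6.png

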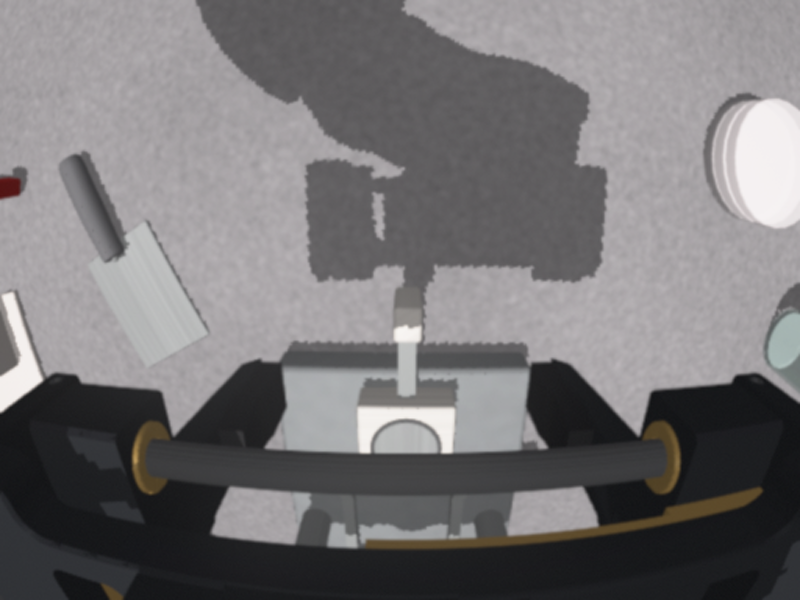

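View pics/w6c.png

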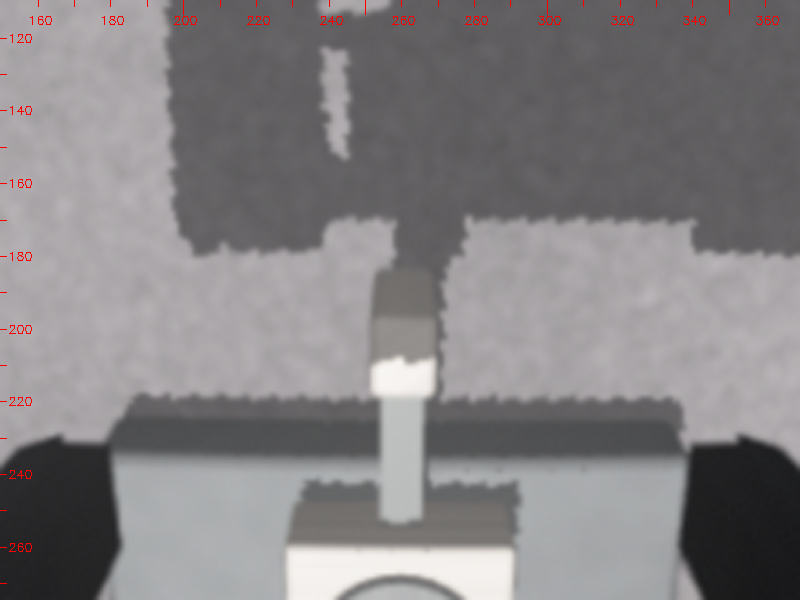

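The die is free on the ledge: block rear edge at v≈260, tab at (260,207), press edge at v≈236. The tool is right above the tab, so I'll descend and grip it.

{"name": "drive_tool", "arguments": {"motion": [[0, 0, 0.02, 0], [0, 0, 0.03, 0], [0, 0, 0.02, 0], [0, 0, 0, 0], [0, 0, 0, 0]]}}

```text
clock: 10.08
position: [0.4645, 0.1306, 0.0631]
eef_rot: [[0.234, 0.972, -0.001], [0.972, -0.234, -0.001], [-0.001, -0.001, -1.0]]
wrist_force: [-0.1, 0.4, 0.3]
grip_width: 0.999
```

```bash
python3 - <<'E'
from plan import *
go(((.4621,.1314,.047),76.46,2))
im=r.get_image('wrist');cv2.imwrite('pics/w7.png',cv2.resize(im[...,::-1],(800,600)))
E
```

```text
now 10.0833 [0.4645 0.1306 0.0631] 76.45
[[0.0001, -0.0012, 0.0081, np.float64(-0.01)], [0.0001, -0.0013, 0.008, np.float64(-0.0)]]
end [0.4621 0.1314 0.047 ] 76.46
```

View pics/w7.png

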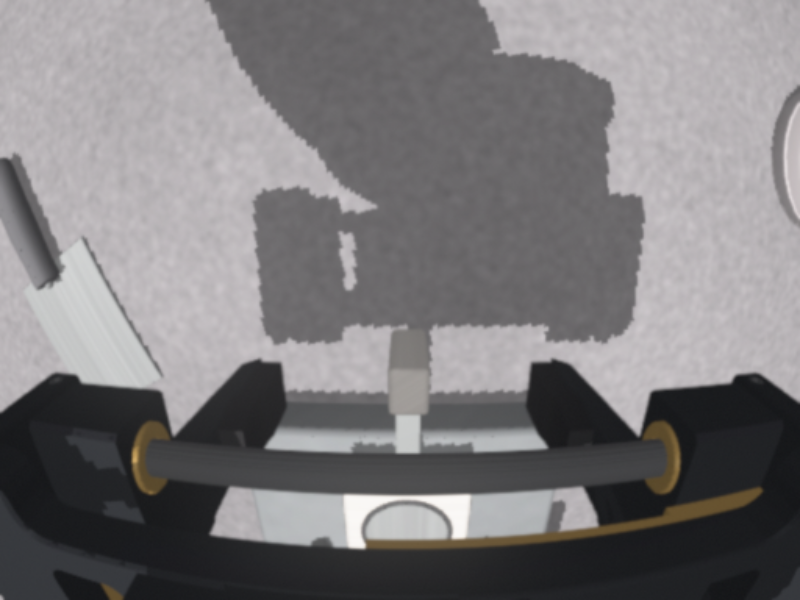

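{"name": "drive_tool", "arguments": {"motion": [[0, -0.001, 0.008, 0], [0, 0, 0.008, 0], [0, 0, 0, 0], [0, 0, 0, 0]]}}

```text
clock: 10.47
position: [0.4638, 0.1313, 0.0486]
eef_rot: [[0.234, 0.972, 0.002], [0.972, -0.234, 0.0], [0.001, 0.001, -1.0]]
wrist_force: [0.5, 0.1, 0.3]
grip_width: 1.002
```

{"name": "drive_tool", "arguments": {"motion": [[0, 0, 0, 0], [0, 0, 0, 0], [0, 0, 0, 0], [0, 0, 0, 0], [0, 0, 0, 0]], "grip": 1, "force": 12}}

```text
clock: 10.88
position: [0.4631, 0.1311, 0.0479]
eef_rot: [[0.234, 0.972, 0.0], [0.972, -0.234, 0.0], [0.0, 0.0, -1.0]]
wrist_force: [0.2, -0.6, 0.2]
grip_width: 0.645
```

{"name": "drive_tool", "arguments": {"motion": [[0, 0, 0, 0], [0, 0, 0, 0], [0, 0, 0, 0], [0, 0, 0, 0], [0, 0, 0, 0]]}}

```text
clock: 11.3
position: [0.463, 0.1311, 0.0477]
eef_rot: [[0.234, 0.972, -0.0], [0.972, -0.234, -0.0], [-0.0, 0.0, -1.0]]
wrist_force: [0.1, 0.5, -1.1]
grip_width: 0.271
```

{"name": "drive_tool", "arguments": {"motion": [[0, 0, 0, 0], [0, 0, 0, 0], [0, 0, 0, 0]]}}

```text
clock: 11.55
position: [0.463, 0.1312, 0.0477]
eef_rot: [[0.234, 0.972, 0.0], [0.972, -0.234, 0.0], [0.0, 0.0, -1.0]]
wrist_force: [0.3, 0.1, 0.3]
grip_width: 0.157
```

{"name": "drive_tool", "arguments": {"motion": [[0, 0.01, 0, 0], [0, 0.01, 0, 0], [0, 0.01, 0, 0], [0, 0.01, 0, 0], [0, 0.005, 0, 0]]}}

```text
clock: 11.97
position: [0.5073, 0.1204, 0.0477]
eef_rot: [[0.234, 0.972, -0.0], [0.972, -0.234, 0.0], [0.0, -0.0, -1.0]]
wrist_force: [-1.5, -0.0, 1.6]
grip_width: 0.157
```

{"name": "drive_tool", "arguments": {"motion": [[0, 0.01, 0, 0], [0, 0.01, 0, 0], [0, 0.005, 0, 0], [0, 0.005, 0, 0], [0, 0, 0, 0]]}}

```text
clock: 12.38
position: [0.5366, 0.1134, 0.0477]
eef_rot: [[0.234, 0.972, 0.001], [0.972, -0.234, 0.0], [0.0, 0.001, -1.0]]
wrist_force: [0.3, 0.0, -0.6]
grip_width: 0.158
```

{"name": "drive_tool", "arguments": {"motion": [[0, 0.003, 0, 0], [0, 0.003, 0, 0], [0, 0, 0, 0]]}}

```text
clock: 12.63
position: [0.542, 0.1122, 0.0477]
eef_rot: [[0.234, 0.972, 0.0], [0.972, -0.234, -0.0], [0.0, 0.0, -1.0]]
wrist_force: [-1.0, 1.2, 0.8]
grip_width: 0.158
```

{"name": "drive_tool", "arguments": {"motion": [[0, 0.002, 0, 0], [0, 0, 0, 0]]}}

```text
clock: 12.8
position: [0.5438, 0.1118, 0.0477]
eef_rot: [[0.234, 0.972, 0.0], [0.972, -0.234, -0.0], [-0.0, 0.0, -1.0]]
wrist_force: [-2.3, 0.7, 1.5]
grip_width: 0.158
```

{"name": "drive_tool", "arguments": {"motion": [[0, 0.001, 0, 0], [0, 0, 0, 0]]}}

```text
clock: 12.97
position: [0.5446, 0.1115, 0.0477]
eef_rot: [[0.234, 0.972, -0.0], [0.972, -0.234, -0.0], [-0.0, -0.0, -1.0]]
wrist_force: [-1.8, 0.6, 2.2]
grip_width: 0.159
```

{"name": "drive_tool", "arguments": {"motion": [[0, 0.001, 0, 0], [0, 0, 0, 0]]}}

```text
clock: 13.13
position: [0.5457, 0.1113, 0.0477]
eef_rot: [[0.234, 0.972, 0.0], [0.972, -0.234, -0.0], [-0.0, 0.0, -1.0]]
wrist_force: [-1.9, 0.0, 1.6]
grip_width: 0.154
```

{"name": "drive_tool", "arguments": {"motion": [[0, 0.001, 0, 0], [0, 0, 0, 0]]}}

```text
clock: 13.3
position: [0.5468, 0.111, 0.0477]
eef_rot: [[0.234, 0.972, 0.0], [0.972, -0.234, -0.0], [0.0, 0.0, -1.0]]
wrist_force: [-2.2, 0.6, 1.1]
grip_width: 0.155
```

{"name": "drive_tool", "arguments": {"motion": [[0, 0.001, 0, 0], [0, 0, 0, 0]]}}

```text
clock: 13.47
position: [0.547, 0.111, 0.0477]
eef_rot: [[0.233, 0.972, -0.001], [0.972, -0.233, 0.0], [-0.0, -0.001, -1.0]]
wrist_force: [-3.8, -0.5, 2.8]
grip_width: 0.157
```

{"name": "drive_tool", "arguments": {"motion": [[0, 0.001, 0, 0], [0, 0, 0, 0]]}}

```text
clock: 13.63
position: [0.547, 0.111, 0.0477]
eef_rot: [[0.233, 0.972, -0.002], [0.972, -0.233, 0.0], [-0.0, -0.002, -1.0]]
wrist_force: [-5.5, 0.7, 5.5]
grip_width: 0.157
```

Back stop reached: travel ended at 86.4 mm and the force rose. The press origin from this contact is about (0.626, 0.092), which agrees with the fit. Releasing and lifting.

{"name": "drive_tool", "arguments": {"motion": [[0, 0, 0, 0], [0, 0, 0, 0], [0, 0, 0, 0], [0, 0, 0, 0], [0, 0, 0, 0]], "grip": -1}}

```text
clock: 14.05
position: [0.5491, 0.1103, 0.0477]
eef_rot: [[0.234, 0.972, 0.001], [0.972, -0.234, -0.0], [-0.0, 0.001, -1.0]]
wrist_force: [0.4, -0.1, -0.3]
grip_width: 0.511
```

{"name": "drive_tool", "arguments": {"motion": [[0, -0.002, -0.015, 0], [0, -0.01, -0.03, 0], [0, -0.02, -0.04, 0], [0, -0.02, -0.04, 0], [0, 0, -0.04, 0]]}}

```text
clock: 14.47
position: [0.4961, 0.123, 0.2093]
eef_rot: [[0.228, 0.974, -0.004], [0.974, -0.228, -0.001], [-0.002, -0.004, -1.0]]
wrist_force: [0.5, -0.7, -1.1]
grip_width: 0.891
```

{"name": "drive_tool", "arguments": {"motion": [[0, 0, -0.04, 0], [0, 0, -0.04, 0], [0, 0, 0, 0], [0, 0, 0, 0], [0, 0, 0, 0]]}}

```text
clock: 14.88
position: [0.5001, 0.1216, 0.2874]
eef_rot: [[0.234, 0.972, 0.0], [0.972, -0.234, -0.001], [-0.001, 0.0, -1.0]]
wrist_force: [-0.9, -0.3, -0.4]
grip_width: 1.002
```

```bash
python3 - <<'E'
from plan import *
o=r.observe(); print(o['clock'],o['position'],yaw(o),o['joint_positions'].round(2)); im=r.get_image('wrist'); np.save('W8.npy',im);cv2.imwrite('pics/w8.png',cv2.resize(im[...,::-1],(800,600),interpolation=cv2.INTER_CUBIC))
S=r.get_image('scene');np.save('S8.npy',S);crop('',235,175,335,285,'pics/s8.png',S)
D=r.get_image('side');np.save('D8.npy',D);crop('',190,165,290,275,'pics/d8.png',D)
E
```

```text
14.8833 [0.50013167 0.12156287 0.28743526] 76.4874587851697 [ 0.2   0.59 -0.87  1.81  0.53  0.99  0.45]
```

View pics/w8.png

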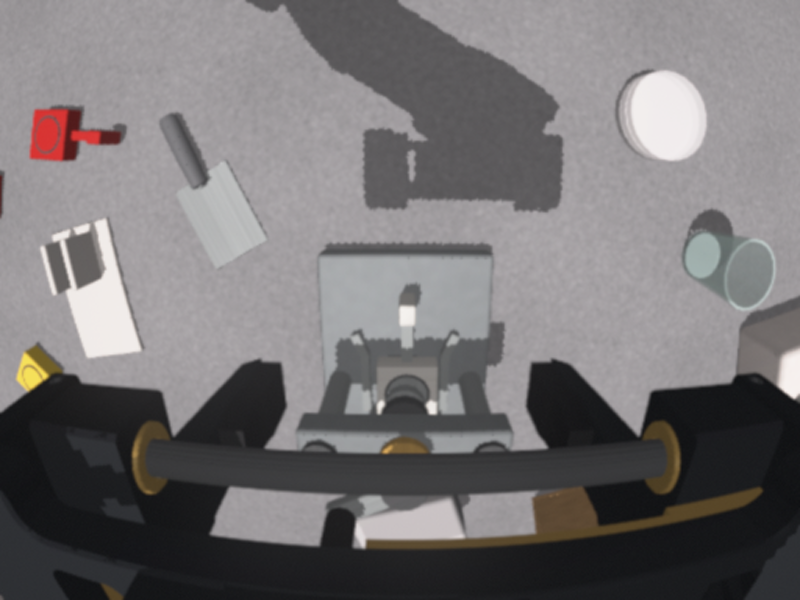

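View pics/s8.png

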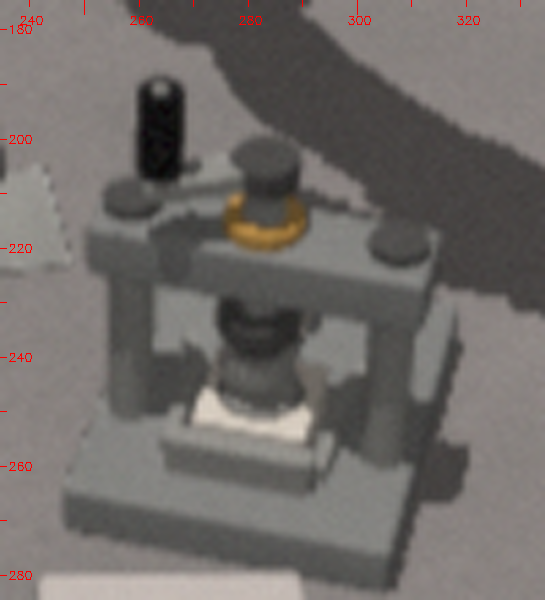

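View pics/d8.png

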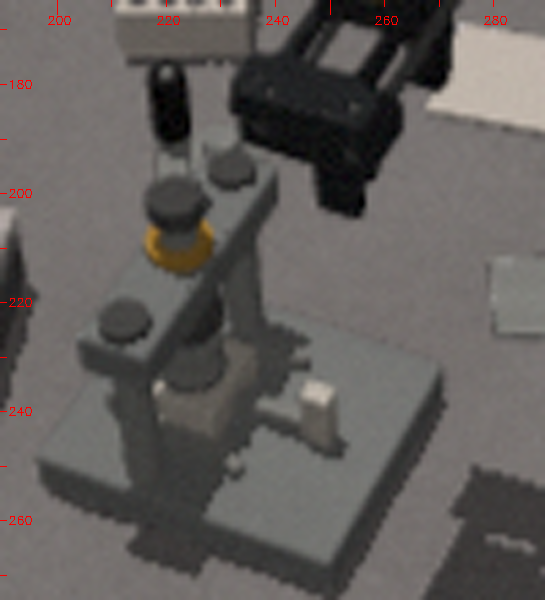

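The die is home under the foot (tab in the side view at (247,240), white block edges under the foot). Next I'll go over the knob with the fingers shut and probe its top to get the screw height.

```bash
python3 - <<'E'
from plan import *
go(((.638,.0427,.28),13.9,10))
E
```

```text
now 15.0333 [0.4998 0.1215 0.286 ] 76.5
[[-0.0044, 0.0153, 0.0006, np.float64(6.26)], [-0.0028, 0.0157, 0.0006, np.float64(6.26)], [-0.001, 0.0158, 0.0006, np.float64(6.26)], [0.0007, 0.0159, 0.0006, np.float64(6.26)], [0.0025, 0.0158, 0.0006, np.float64(6.26)]]
[[0.0041, 0.0153, 0.0006, np.float64(6.26)], [0.0058, 0.0148, 0.0006, np.float64(6.26)], [0.0074, 0.0141, 0.0006, np.float64(6.26)], [0.0089, 0.0133, 0.0006, np.float64(6.26)], [0.0102, 0.0121, 0.0006, np.float64(6.26)]]
end [0.638  0.0427 0.28  ] 13.9
```

{"name": "drive_tool", "arguments": {"motion": [[-0.004, 0.015, 0, 6.3], [-0.003, 0.016, 0, 6.3], [-0.001, 0.016, 0, 6.3], [0.001, 0.016, 0, 6.3], [0.003, 0.016, 0, 6.3]], "grip": 1, "force": 12}}

```text
clock: 15.45
position: [0.5705, 0.0825, 0.2858]
eef_rot: [[0.711, 0.704, -0.003], [0.704, -0.711, -0.001], [-0.003, -0.002, -1.0]]
wrist_force: [-0.0, 0.7, -0.6]
grip_width: 0.644
```

{"name": "drive_tool", "arguments": {"motion": [[0.004, 0.015, 0, 6.3], [0.006, 0.015, 0, 6.3], [0.007, 0.014, 0.002, 6.2], [0.009, 0.013, 0.002, 6.2], [0.01, 0.012, 0.002, 6.2]]}}

```text
clock: 15.87
position: [0.6388, 0.0433, 0.2795]
eef_rot: [[0.972, 0.234, -0.003], [0.234, -0.972, -0.001], [-0.003, -0.0, -1.0]]
wrist_force: [-0.4, 0.5, -0.2]
grip_width: 0.269
```

{"name": "drive_tool", "arguments": {"motion": [[0, 0, 0, 0], [0, 0, 0, 0], [0, 0, 0, 0], [0, 0, 0, 0]]}}

```text
clock: 16.2
position: [0.6378, 0.0448, 0.2811]
eef_rot: [[0.97, 0.242, -0.001], [0.242, -0.97, 0.001], [-0.001, -0.001, -1.0]]
wrist_force: [-0.5, -0.2, -0.5]
grip_width: 0.006
```

```bash
python3 - <<'E'
from plan import *
go(((.638,.0427,.248),13.9,4))
o=r.observe(); print(o['grip_width'],o['joint_positions'].round(2))
im=r.get_image('wrist'); np.save('W9.npy',im);cv2.imwrite('pics/w9.png',cv2.resize(im[...,::-1],(800,600),interpolation=cv2.INTER_CUBIC))
print(wproj([.638,.0427,.241],o)*1.5625)
E
```

```text
now 16.2 [0.6378 0.0448 0.2811] 14.0
[[-0.0001, 0.0005, 0.0083, np.float64(0.02)], [-0.0001, 0.0006, 0.0082, np.float64(0.03)], [-0.0, 0.0005, 0.0083, np.float64(0.02)], [-0.0001, 0.0005, 0.0083, np.float64(0.03)]]
end [0.638  0.0427 0.248 ] 13.9
0.006047663402470097 [ 0.13  0.7  -0.53  1.45  0.38  1.09 -0.22]
[[403.13079595 345.87367605]]
```

View pics/w9.png

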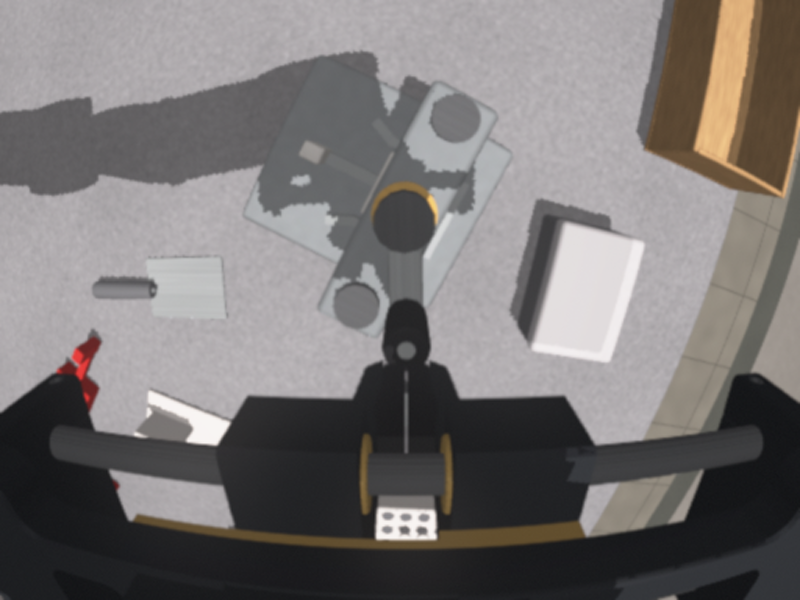

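The wrist view shows the knob top with its pin at (406,350), against a predicted (403,346), so I'm over it. Probing down.

{"name": "drive_tool", "arguments": {"motion": [[0, 0.001, 0.01, 0], [0, 0.001, 0.01, 0], [0, 0, 0.01, 0], [0, 0, 0, 0], [0, 0, 0, 0]]}}

```text
clock: 16.67
position: [0.6386, 0.0416, 0.25]
eef_rot: [[0.971, 0.239, -0.002], [0.239, -0.971, -0.0], [-0.002, -0.0, -1.0]]
wrist_force: [-0.5, 0.1, 0.1]
grip_width: 0.008
```

{"name": "drive_tool", "arguments": {"motion": [[0, 0, 0.003, 0], [0, 0, 0, 0]]}}

```text
clock: 16.83
position: [0.6393, 0.0419, 0.2481]
eef_rot: [[0.971, 0.238, -0.0], [0.238, -0.971, 0.0], [0.0, -0.0, -1.0]]
wrist_force: [-0.5, -0.2, -0.1]
grip_width: 0.003
```

{"name": "drive_tool", "arguments": {"motion": [[0, 0, 0.001, 0], [0, 0, 0.001, 0], [0, 0, 0, 0]]}}

```text
clock: 17.08
position: [0.6394, 0.0419, 0.2463]
eef_rot: [[0.971, 0.238, 0.0], [0.238, -0.971, -0.0], [0.0, 0.0, -1.0]]
wrist_force: [-1.1, 1.1, -0.0]
grip_width: 0.008
```

{"name": "drive_tool", "arguments": {"motion": [[0, 0, 0.001, 0], [0, 0, 0, 0]]}}

```text
clock: 17.25
position: [0.6393, 0.0418, 0.2452]
eef_rot: [[0.971, 0.238, 0.0], [0.238, -0.971, -0.0], [-0.0, 0.0, -1.0]]
wrist_force: [0.1, -0.4, 0.1]
grip_width: 0.006
```

{"name": "drive_tool", "arguments": {"motion": [[0, 0, 0.001, 0], [0, 0, 0, 0]]}}

```text
clock: 17.42
position: [0.6393, 0.0418, 0.2441]
eef_rot: [[0.971, 0.238, -0.0], [0.238, -0.971, -0.0], [-0.0, 0.0, -1.0]]
wrist_force: [0.4, 0.7, 0.1]
grip_width: 0.007
```

{"name": "drive_tool", "arguments": {"motion": [[0, 0, 0.001, 0], [0, 0, 0, 0]]}}

```text
clock: 17.58
position: [0.6393, 0.0418, 0.2431]
eef_rot: [[0.971, 0.238, -0.0], [0.238, -0.971, -0.0], [-0.0, 0.0, -1.0]]
wrist_force: [-0.2, -0.2, 0.6]
grip_width: 0.005
```

{"name": "drive_tool", "arguments": {"motion": [[0, 0, 0.001, 0], [0, 0, 0, 0]]}}

```text
clock: 17.75
position: [0.6393, 0.0418, 0.2421]
eef_rot: [[0.971, 0.238, -0.0], [0.238, -0.971, -0.0], [-0.0, 0.0, -1.0]]
wrist_force: [-0.5, 0.0, -0.7]
grip_width: 0.005
```

{"name": "drive_tool", "arguments": {"motion": [[0, 0, 0.001, 0], [0, 0, 0, 0]]}}

```text
clock: 17.92
position: [0.6392, 0.0418, 0.2411]
eef_rot: [[0.971, 0.238, -0.0], [0.238, -0.971, -0.0], [-0.0, 0.0, -1.0]]
wrist_force: [0.1, 0.7, -0.5]
grip_width: 0.002
```

{"name": "drive_tool", "arguments": {"motion": [[0, 0, 0.001, 0], [0, 0, 0, 0]]}}

```text
clock: 18.08
position: [0.6395, 0.0419, 0.2406]
eef_rot: [[0.971, 0.238, 0.0], [0.238, -0.971, -0.0], [0.0, 0.0, -1.0]]
wrist_force: [-0.3, -0.1, 2.7]
grip_width: 0.005
```

{"name": "drive_tool", "arguments": {"motion": [[0, 0, 0.001, 0], [0, 0, 0, 0]]}}

```text
clock: 18.25
position: [0.6396, 0.0419, 0.2406]
eef_rot: [[0.971, 0.238, 0.001], [0.238, -0.971, -0.0], [0.001, 0.001, -1.0]]
wrist_force: [-2.3, -0.7, 6.5]
grip_width: 0.002
```

{"name": "drive_tool", "arguments": {"motion": [[0, 0, 0.001, 0], [0, 0, 0, 0]]}}

```text
clock: 18.42
position: [0.64, 0.042, 0.2405]
eef_rot: [[0.971, 0.238, 0.003], [0.238, -0.971, -0.0], [0.003, 0.001, -1.0]]
wrist_force: [-2.4, -0.7, 12.0]
grip_width: 0.005
```

Knob top is at z=0.2406, so the knob point is at 0.2206 and the foot at 0.0706. That leaves a 14.6 mm gap to the die, so 19.6 mm of travel ≈ 353° gives 5 mm of compression. I'll lift, open and descend around the knob.

{"name": "drive_tool", "arguments": {"motion": [[0, 0, -0.01, 0], [0, 0, -0.01, 0], [0, 0, 0, 0], [0, 0, 0, 0], [0, 0, 0, 0]], "grip": -1}}

```text
clock: 18.83
position: [0.6392, 0.0417, 0.258]
eef_rot: [[0.971, 0.238, -0.0], [0.238, -0.971, -0.0], [-0.0, 0.0, -1.0]]
wrist_force: [-0.2, 0.2, -0.6]
grip_width: 0.361
```

{"name": "drive_tool", "arguments": {"motion": [[0, 0, 0, 0], [0, 0, 0, 0], [0, 0, 0, 0], [0, 0, 0, 0], [0, 0, 0, 0]]}}

```text
clock: 19.25
position: [0.6393, 0.0418, 0.2581]
eef_rot: [[0.971, 0.238, -0.0], [0.238, -0.971, -0.0], [-0.0, 0.0, -1.0]]
wrist_force: [-0.3, -0.0, 0.5]
grip_width: 0.742
```

```bash
python3 - <<'E'
from plan import *
o=r.observe(); print(o['grip_width'],o['position'],yaw(o))
im=r.get_image('wrist');crop('',180,170,330,282,'pics/w10.png',im)
print(wproj([.639,.042,.2406],o))
E
```

```text
0.7423436748145348 [0.63929519 0.04180986 0.25808416] 13.789585716092398
[[257.88206553 231.99490618]]
```

View pics/w10.png

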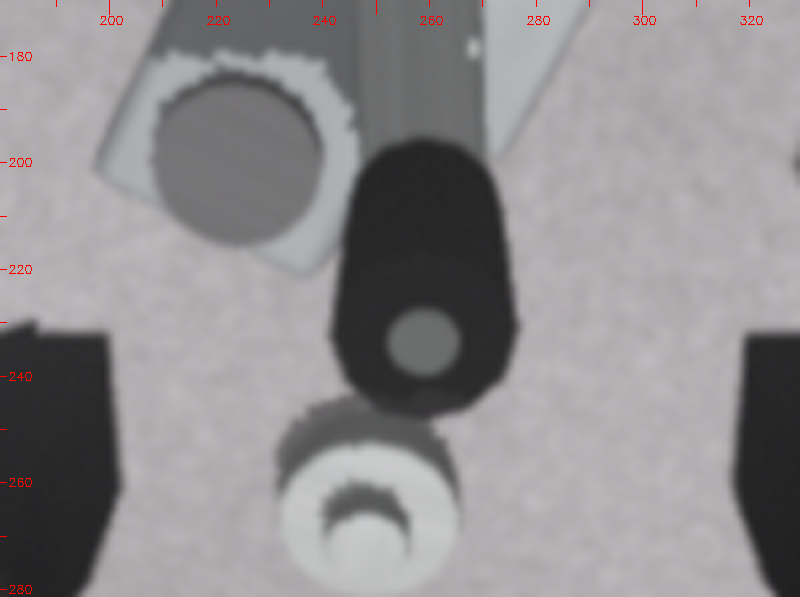

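The knob top at (259,233) is within 1 px of the prediction, and the arm lies along tool y, so the jaws are tangential. Descending and gripping.

{"name": "drive_tool", "arguments": {"motion": [[0, 0, 0, 0], [0, 0, 0, 0], [0, 0, 0.01, 0], [0, 0, 0.015, 0], [0, 0, 0.014, 0]]}}

```text
clock: 19.72
position: [0.6393, 0.0418, 0.2184]
eef_rot: [[0.971, 0.238, 0.0], [0.238, -0.971, -0.0], [0.0, 0.0, -1.0]]
wrist_force: [-1.1, 0.8, -0.0]
grip_width: 1.0
```

{"name": "drive_tool", "arguments": {"motion": [[0, 0, 0.014, 0], [0, 0, 0, 0], [0, 0, 0, 0], [0, 0, 0, 0], [0, 0, 0, 0]], "grip": 1, "force": 15}}

```text
clock: 20.13
position: [0.6399, 0.0421, 0.2062]
eef_rot: [[0.971, 0.238, 0.002], [0.238, -0.971, 0.0], [0.002, 0.0, -1.0]]
wrist_force: [0.1, 0.1, 1.9]
grip_width: 0.643
```

{"name": "drive_tool", "arguments": {"motion": [[0, 0, 0, 0], [0, 0, 0, 0], [0, 0, 0, 0], [0, 0, 0, 0], [0, 0, 0, 0]]}}

```text
clock: 20.55
position: [0.6394, 0.0418, 0.2054]
eef_rot: [[0.971, 0.238, 0.0], [0.238, -0.971, -0.0], [0.0, 0.0, -1.0]]
wrist_force: [0.2, 0.4, -0.1]
grip_width: 0.267
```

{"name": "drive_tool", "arguments": {"motion": [[0, 0, 0, 0], [0, 0, 0, 0]]}}

```text
clock: 20.72
position: [0.6393, 0.0418, 0.2054]
eef_rot: [[0.971, 0.238, -0.0], [0.238, -0.971, -0.0], [-0.0, 0.0, -1.0]]
wrist_force: [-0.5, -0.2, 1.3]
grip_width: 0.241
```

```bash
cat > wind.py <<'E'
from plan import *
# incremental circle rows in tool axes, constant yaw; deltas between ideal points, rounded to 0.5mm with carry
def wind(yw,th0,ths,r0=.05,C=None,p=None):
    a=np.radians(yw);ex=np.array([np.cos(a),np.sin(a)]);ey=np.array([np.sin(a),-np.cos(a)])
    q=lambda t:r0*np.array([np.cos(np.radians(t)),np.sin(np.radians(t))])
    base=q(th0) if C is None else np.array(p[:2])-C
    acc=np.zeros(3);out=[];
    for t in ths:
        d=q(t)-base; w=np.array([d@ex,d@ey,(th0-t)/360*.02])
        row=np.round((w-acc)*2000)/2000; acc+=row; out.append([float(x) for x in row]+[0])
    for k in range(0,len(out),5): print(out[k:k+5])
E
python3 - <<'E'
from wind import *
o=r.observe(); print(o['clock'],o['position'],yaw(o),o['grip_width'],o['wrist_force'])
wind(13.8,-75.6,-75.6-12*np.arange(1,31))
E
```

```text
20.7167 [0.63925602 0.04177371 0.20537113] 13.789343197010828 0.2413993632893297 [-0.53664065 -0.16122141  1.3017977 ]
[[-0.0105, -0.001, 0.0005, 0], [-0.01, -0.003, 0.001, 0], [-0.009, -0.005, 0.0005, 0], [-0.008, -0.007, 0.0005, 0], [-0.006, -0.0085, 0.001, 0]]
[[-0.0045, -0.0095, 0.0005, 0], [-0.002, -0.0105, 0.0005, 0], [-0.0005, -0.01, 0.001, 0], [0.0025, -0.0105, 0.0005, 0], [0.004, -0.0095, 0.0005, 0]]
[[0.006, -0.0085, 0.001, 0], [0.0075, -0.007, 0.0005, 0], [0.009, -0.0055, 0.0005, 0], [0.01, -0.0035, 0.001, 0], [0.0105, -0.001, 0.0005, 0]]
[[0.0105, 0.001, 0.0005, 0], [0.01, 0.003, 0.001, 0], [0.009, 0.005, 0.0005, 0], [0.008, 0.007, 0.0005, 0], [0.006, 0.0085, 0.001, 0]]
[[0.0045, 0.0095, 0.0005, 0], [0.002, 0.0105, 0.0005, 0], [0.0005, 0.01, 0.001, 0], [-0.0025, 0.0105, 0.0005, 0], [-0.004, 0.0095, 0.0005, 0]]
[[-0.006, 0.0085, 0.001, 0], [-0.0075, 0.007, 0.0005, 0], [-0.009, 0.0055, 0.0005, 0], [-0.01, 0.0035, 0.001, 0], [-0.0105, 0.001, 0.0005, 0]]
```

{"name": "drive_tool", "arguments": {"motion": [[-0.0105, -0.001, 0.0005, 0], [-0.01, -0.003, 0.001, 0], [-0.009, -0.005, 0.0005, 0], [0, 0, 0, 0], [0, 0, 0, 0]]}}

```text
clock: 21.13
position: [0.6074, 0.0433, 0.2032]
eef_rot: [[0.971, 0.239, -0.003], [0.239, -0.971, -0.001], [-0.003, 0.0, -1.0]]
wrist_force: [-3.3, -1.7, 3.1]
grip_width: 0.244
```

```bash
cat > st.py <<'E'
from wind import *
o=r.observe();p=o['position'];v=p[:2]-np.array([.6268,.0905]);print(o['clock'],p.round(4),'r',np.hypot(*v).round(4),'ang',np.degrees(np.arctan2(v[1],v[0])).round(1),o['wrist_force'].round(1),o['grip_width'])
E
python3 st.py
```

```text
21.1333 [0.6074 0.0433 0.2032] r 0.0511 ang -112.4 [-3.3 -1.7  3.1] 0.2435143957914303
```

Smooth, with forces of only a few N and radius 51 mm. Continuing.

{"name": "drive_tool", "arguments": {"motion": [[-0.008, -0.007, 0.0005, 0], [-0.006, -0.0085, 0.001, 0], [-0.0045, -0.0095, 0.0005, 0], [-0.002, -0.0105, 0.0005, 0], [-0.0005, -0.01, 0.001, 0]]}}

```text
clock: 21.55
position: [0.5761, 0.0819, 0.1999]
eef_rot: [[0.971, 0.237, -0.002], [0.237, -0.971, -0.002], [-0.003, 0.002, -1.0]]
wrist_force: [-2.2, -3.3, 5.9]
grip_width: 0.243
```

{"name": "drive_tool", "arguments": {"motion": [[0.0025, -0.0105, 0.0005, 0], [0.004, -0.0095, 0.0005, 0], [0.006, -0.0085, 0.001, 0], [0, 0, 0, 0], [0, 0, 0, 0]]}}

```text
clock: 21.97
position: [0.5834, 0.1167, 0.1977]
eef_rot: [[0.971, 0.24, 0.002], [0.24, -0.971, 0.004], [0.003, -0.004, -1.0]]
wrist_force: [-0.5, 4.3, -0.1]
grip_width: 0.245
```

```bash
python3 st.py; python3 - <<'E'
from h import *
crop('',240,170,330,275,'pics/s11.png',r.get_image('scene'))
E
```

```text
21.9667 [0.5834 0.1167 0.1977] r 0.0507 ang 148.9 [-0.5  4.3 -0.1] 0.24476530864782992
```

View pics/s11.png

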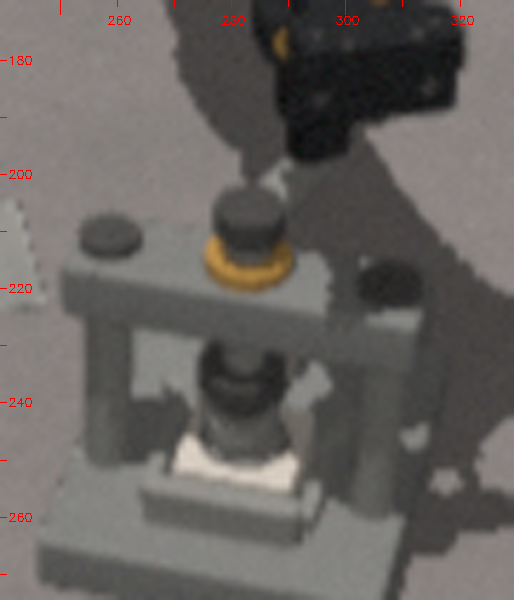

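The screw is turning with the knob in hand (135° so far), and the foot is lower. Continuing.

{"name": "drive_tool", "arguments": {"motion": [[0.0075, -0.007, 0.0005, 0], [0.009, -0.0055, 0.0005, 0], [0.01, -0.0035, 0.001, 0], [0.0105, -0.001, 0.0005, 0], [0.0105, 0.001, 0.0005, 0]]}}

```text
clock: 22.43
position: [0.6245, 0.1399, 0.1946]
eef_rot: [[0.971, 0.238, -0.002], [0.238, -0.971, -0.001], [-0.002, 0.001, -1.0]]
wrist_force: [-3.3, -0.4, 1.1]
grip_width: 0.242
```

{"name": "drive_tool", "arguments": {"motion": [[0.01, 0.003, 0.001, 0], [0.009, 0.005, 0.0005, 0], [0.008, 0.007, 0.0005, 0], [0, 0, 0, 0], [0, 0, 0, 0]]}}

```text
clock: 22.85
position: [0.6559, 0.1296, 0.1925]
eef_rot: [[0.972, 0.236, 0.002], [0.236, -0.972, -0.003], [0.001, 0.003, -1.0]]
wrist_force: [0.4, -3.0, -0.8]
grip_width: 0.245
```

```bash
python3 st.py
```

```text
22.85 [0.6559 0.1296 0.1925] r 0.0488 ang 53.3 [ 0.4 -3.  -0.8] 0.2449622252755635
```

{"name": "drive_tool", "arguments": {"motion": [[0.006, 0.0085, 0.001, 0], [0.0045, 0.0095, 0.0005, 0], [0.002, 0.0105, 0.0005, 0], [0.0005, 0.01, 0.001, 0], [-0.0025, 0.0105, 0.0005, 0]]}}

```text
clock: 23.27
position: [0.6756, 0.0896, 0.1895]
eef_rot: [[0.971, 0.241, -0.002], [0.241, -0.971, 0.004], [-0.001, -0.004, -1.0]]
wrist_force: [-3.5, 3.6, 1.1]
grip_width: 0.248
```

{"name": "drive_tool", "arguments": {"motion": [[-0.004, 0.0095, 0.0005, 0], [-0.006, 0.0085, 0.001, 0], [0, 0, 0, 0], [0, 0, 0, 0]]}}

```text
clock: 23.6
position: [0.6696, 0.066, 0.1879]
eef_rot: [[0.971, 0.238, -0.003], [0.238, -0.971, -0.001], [-0.003, 0.0, -1.0]]
wrist_force: [-5.2, 0.7, 3.7]
grip_width: 0.243
```

```bash
python3 st.py; python3 - <<'E'
from h import *
crop('',240,170,330,275,'pics/s12.png',r.get_image('scene'))
E
```

```text
23.6 [0.6696 0.066  0.1879] r 0.0494 ang -29.8 [-5.2  0.7  3.7] 0.2434272758773681
```

View pics/s12.png

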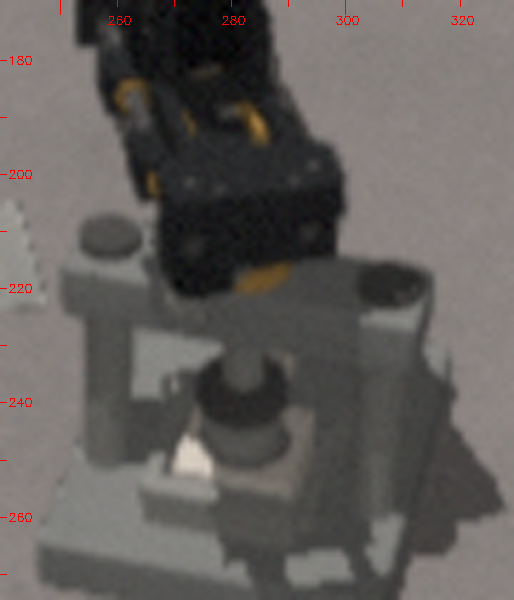

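{"name": "drive_tool", "arguments": {"motion": [[-0.0075, 0.007, 0.0005, 0], [-0.009, 0.0055, 0.0005, 0], [0, 0, 0, 0], [0, 0, 0, 0]]}}

```text
clock: 23.98
position: [0.6565, 0.0504, 0.1866]
eef_rot: [[0.971, 0.238, -0.002], [0.238, -0.971, -0.0], [-0.002, -0.0, -1.0]]
wrist_force: [-4.4, 3.2, 3.2]
grip_width: 0.243
```

{"name": "drive_tool", "arguments": {"motion": [[-0.005, 0.002, 0.0005, 0], [-0.005, 0.0015, 0.0005, 0], [0, 0, 0, 0], [0, 0, 0, 0]]}}

```text
clock: 24.32
position: [0.6491, 0.0455, 0.186]
eef_rot: [[0.971, 0.239, 0.001], [0.239, -0.971, 0.001], [0.001, -0.001, -1.0]]
wrist_force: [-1.9, 4.9, 2.3]
grip_width: 0.243
```

```bash
sed -i 's/.6268,.0905/.6260,.0909/' st.py; python3 st.py
```

```text
24.3167 [0.6491 0.0455 0.186 ] r 0.0509 ang -63.0 [-1.9  4.9  2.3] 0.2428366789252504
```

{"name": "drive_tool", "arguments": {"motion": [[-0.003, 0.001, 0, 0], [0, 0, 0, 0], [0, 0, 0, 0]]}}

```text
clock: 24.57
position: [0.6468, 0.0444, 0.1859]
eef_rot: [[0.971, 0.239, 0.001], [0.239, -0.971, 0.001], [0.001, -0.001, -1.0]]
wrist_force: [-0.3, 4.2, 2.1]
grip_width: 0.246
```

```bash
python3 st.py
```

```text
24.5667 [0.6468 0.0444 0.1859] r 0.051 ang -65.9 [-0.3  4.2  2.1] 0.24629171109253048
```

{"name": "drive_tool", "arguments": {"motion": [[0, 0, 0, 0], [0, 0, 0, 0], [0, 0, 0, 0], [0, 0, 0, 0], [0, 0, 0, 0]], "grip": -1}}

```text
clock: 24.98
position: [0.6467, 0.0425, 0.1856]
eef_rot: [[0.971, 0.237, -0.0], [0.237, -0.971, -0.001], [-0.0, 0.001, -1.0]]
wrist_force: [-0.0, -0.1, -0.3]
grip_width: 0.594
```

{"name": "drive_tool", "arguments": {"motion": [[0, 0, 0, 0], [0, 0, 0, 0], [0, 0, 0, 0], [0, 0, 0, 0], [0, 0, 0, 0]]}}

```text
clock: 25.4
position: [0.6466, 0.0436, 0.1858]
eef_rot: [[0.971, 0.238, 0.0], [0.238, -0.971, -0.0], [0.0, 0.0, -1.0]]
wrist_force: [0.2, 0.3, -0.2]
grip_width: 0.975
```

{"name": "drive_tool", "arguments": {"motion": [[0, 0, -0.01, 0], [0, 0, -0.02, 0], [0, 0, -0.03, 0], [0, 0, -0.03, 0], [0, 0, 0, 0]]}}

```text
clock: 25.82
position: [0.65, 0.0451, 0.283]
eef_rot: [[0.971, 0.238, 0.012], [0.238, -0.971, 0.003], [0.012, 0.0, -1.0]]
wrist_force: [0.2, 0.5, 1.2]
grip_width: 1.0
```

{"name": "drive_tool", "arguments": {"motion": [[0, 0, 0, 0], [0, 0, 0, 0]]}}

```text
clock: 25.98
position: [0.6463, 0.0434, 0.2758]
eef_rot: [[0.971, 0.238, -0.0], [0.238, -0.971, -0.0], [-0.0, 0.0, -1.0]]
wrist_force: [-1.0, -0.2, -0.4]
grip_width: 1.002
```

```bash
python3 st.py;python3 - <<'E'
from plan import *
o=r.observe();print(yaw(o))
im=r.get_image('wrist');np.save('W13.npy',im);crop('',150,80,330,215,'pics/w13.png',im)
C=np.array([.6260,.0909])
for t in (-60,-65,-70,-75): 
    a=np.radians(t);print(t,wproj([*(C+.05*np.array([np.cos(a),np.sin(a)])),.221],o))
a=np.radians(-65)
for z in (.217,.221,.225):print(z,wproj([*(C+.05*np.array([np.cos(a),np.sin(a)])),z],o))
E
```

```text
25.9833 [0.6463 0.0434 0.2758] r 0.0517 ang -66.9 [-1.  -0.2 -0.4] 1.0020274746091402
13.79115456842473
-60 [[266.1995295  206.90246745]]
-65 [[260.33148919 208.25160448]]
-70 [[254.37602283 209.10963342]]
-75 [[248.37328085 209.47245047]]
0.217 [[260.31894351 206.37434775]]
0.221 [[260.33148919 208.25160448]]
0.225 [[260.34446088 210.1955388 ]]
```

View pics/w13.png

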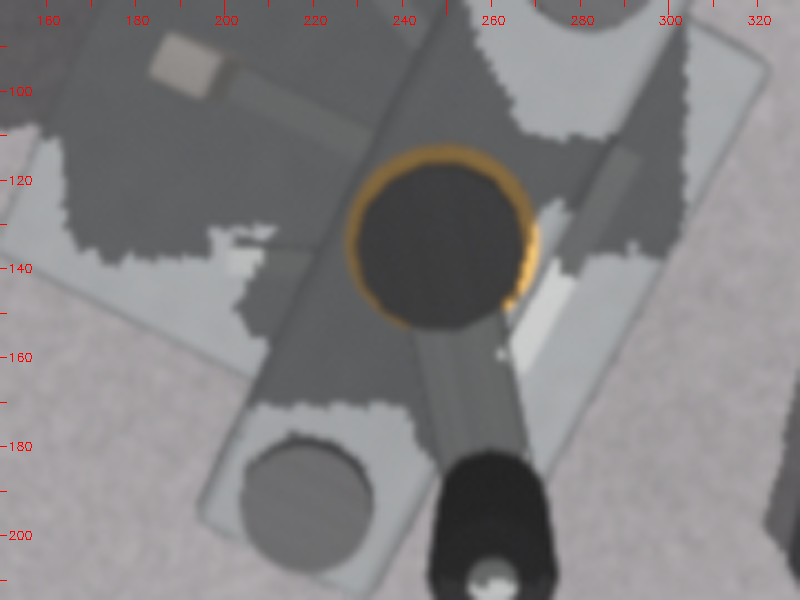

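The knob is at (260,210), meaning an angle of −65°, so 350° turned and about 4.85 mm of expected compression. Backing off for a final check.

{"name": "drive_tool", "arguments": {"motion": [[-0.02, 0, -0.03, 0], [-0.03, 0, -0.01, 0], [-0.03, 0, 0, 0], [-0.03, 0, 0, 0], [-0.03, 0, 0, 0]]}}

```text
clock: 26.45
position: [0.5085, 0.0097, 0.3147]
eef_rot: [[0.971, 0.238, -0.002], [0.238, -0.971, -0.0], [-0.002, -0.0, -1.0]]
wrist_force: [0.1, 0.8, -0.2]
grip_width: 1.0
```

{"name": "drive_tool", "arguments": {"motion": [[0, 0, 0, 0], [0, 0, 0, 0], [0, 0, 0, 0]]}}

```text
clock: 26.7
position: [0.5111, 0.0102, 0.3154]
eef_rot: [[0.971, 0.238, -0.0], [0.238, -0.971, 0.0], [-0.0, -0.0, -1.0]]
wrist_force: [0.6, -0.3, -0.1]
grip_width: 1.0
```

```bash
python3 - <<'E'
from plan import *
o=r.observe();print(o['clock'],o['position'],np.abs(o['qd']).max())
S=r.get_image('scene');D=r.get_image('side')
S8=np.load('S8.npy')
A=np.hstack([S8[190:270,240:320],S[190:270,240:320]])
cv2.imwrite('pics/cmp.png',cv2.resize(A[...,::-1],(800,400),interpolation=cv2.INTER_CUBIC))
cv2.imwrite('pics/sF.png',cv2.resize(S[...,::-1],(800,600)))
crop('',190,165,290,275,'pics/dF.png',D)
print(proj('scene',[.6260,.0909,.0706]),proj('scene',[.6260,.0909,.056]))
E
```

```text
26.7 [0.5111044  0.01022443 0.31536473] 0.029709129307754188
[[282.03404067 242.11920014]] [[281.85083409 246.34182362]]
```

View pics/cmp.png

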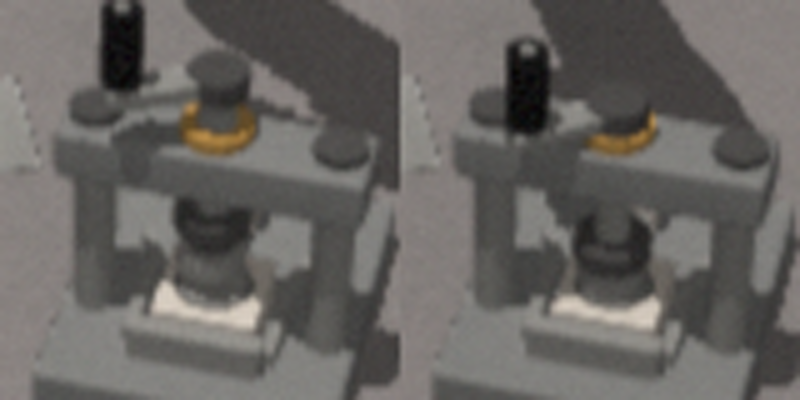

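View pics/dF.png

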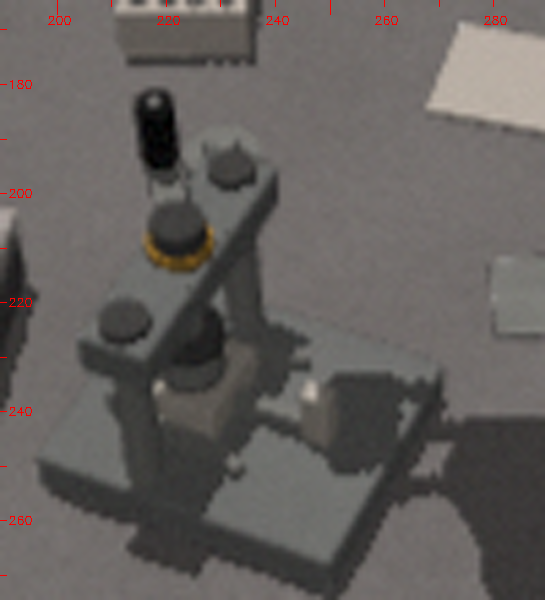

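View pics/sF.png

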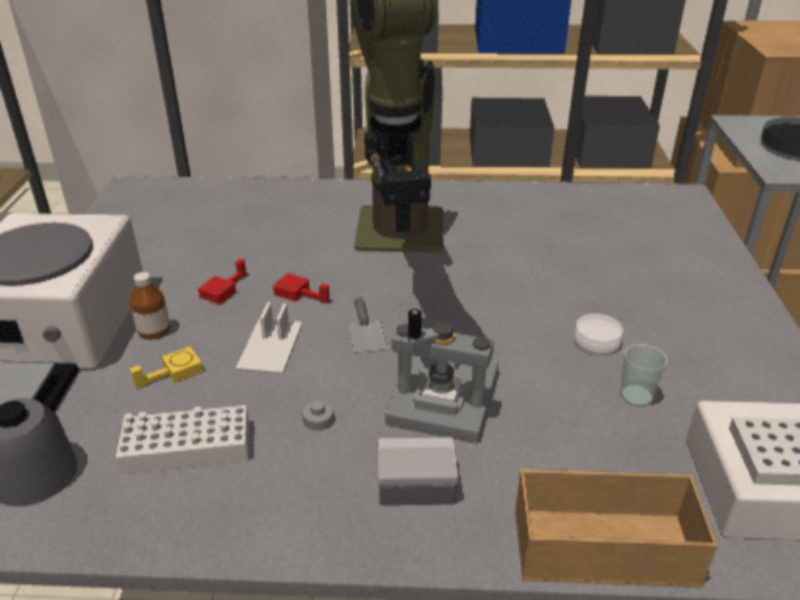

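The foot sits on the die, the die is home, and the bystanders look unmoved against the first picture. Handing in.

```bash
python3 -c "
from bench import r
print(r.close_job()); print(r.observe()['clock'])"
```

```text
the job is handed in; nothing more can be done
None
the job is handed in; nothing more can be done
```

I handed the job in at about 27 s of the 72 s allowed, with every step carried out; no verdict was reported.

- **Loading:** I lifted the bare-metal die from the white rack and released it on the ledge. I then slid it in by its tab until the back stop pushed back (86.4 mm of travel, about 5 N).
- **Winding:** I probed the knob top at z = 0.2406 m, which put the foot 14.6 mm above the die. I wound the crank about 350° clockwise, let go and backed off.

**Last checks:**
- From the knob's final position, the screw sank about 19.45 mm, so the foot should be pushed in by about 4.85 mm (target 5, allowed 3.4 to 6.4).
- The last pictures show the foot resting on the home die and the other things on the bench unmoved.
- The fitted press position and the back-stop contact agreed within 1–2 mm.

I worked out the 4.85 mm from the probed height and the crank angle; I could not measure the foot's compression directly. No check failed.

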